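# Restart the reagent lane after bottles fell over

## Robot

A 6-joint arm with a two-finger parallel gripper is mounted at the origin on the work surface. World frame = base frame: x ahead of the robot, y to its left, z up, the work surface at z = 0. Lengths are in mm, angles in rad, forces in N, time in s.
With the tool pointing down it reaches from about 375 to 825 mm from the base axis. Payload 5.5 kg.
Tool frame: the origin (TCP) lies midway between the tips of the shut fingers; the grasp point (between the pads) lies 19 mm behind it; z points along the fingers, y is the line along which they close (so a half turn about z gives the same grasp; the last joint's range is limited). The gripper opens to 85 mm and grips with 20 to 120 N. Pads are 22 mm wide; open, the fingers measure 114 mm over their backs; the gripper's body (76 mm by 85 mm) begins 54 mm behind the grasp point. The pads swing forward as they close: fully open they stand 13 mm farther back than shut.
Start: joints at [1.196, 0.314, -0.047, 1.21, 0, 1.571], TCP at [219.648, 558.345, 231.299] pointing down, gripper open.
Joint ranges: [-2.67, 2.67], [-0.69, 1.73], [-1.03, 1.25], [-2.08, 2.16], [-1.42, 1.45], [-3.14, 3.14]. Speed limits (rad/s): [2.39, 2.39, 3.01, 3.14, 3.14, 3.14].

## Interface

Orientations are given as a 3x3 rotation matrix whose columns are the frame's x, y, z axes.
In Python, from workcell import robot gives the robot as it stands.
- The arm moves only by the tool apply_moves, never from a script. Its argument "moves" is a list of rows, each an object of numbers: "gripper": the closure, from -1 (fully open) to 1 (shut); "dx", "dy", "dz": the shift along the tool's x, y, z each as a share of 0.08 m, from -1 to 1; "roll": the turn about the tool's z as a share of 10 degrees, from -1 to 1. In form: [{"gripper": .., "dx": .., "dy": .., "dz": .., "roll": ..}, ...]. A call has 1 to 20 rows; each row shifts and turns the commanded pose from where the row before left it, along the tool's axes as they then stand; what a row does not reach is not made up. A row lasts 1/8 s, in which the tool goes at most 62.5 mm and 10.7 degrees, less where a joint would pass 70% of its speed; a pose out of reach is approached as far as the arm can. A call with a number of a shift or a turn outside -1 to 1 is refused whole. A call with a gripper value outside its range is refused whole. The fingers move at their own pace and stop on an object; "force" is the grip in N (left out, the last holds). Time passes only in rows, so rows that do not move let the fingers close. It gives the time, the measured TCP pose, the force, the opening and the grip force at its end, in the units of the state.
- robot.sense(): the state, without advancing time (a new reading comes with each control period).
- robot.camera(name): name is "scene" or "side" or "wrist"; returns the picture (420x560x3 uint8, red, green, blue); there is no depth.
- robot.get_calibration(name): a dict with "camera_matrix" (3x3 intrinsics, pixels), "eye" and "rotation" of the camera in the world; the wrist camera has in their place "mount" (4x4, takes a point from camera to tool coordinates, whose origin is the TCP and whose axes are the flange's). Camera axes: x right, y down, z forward; pixel columns grow to the right and rows downward; lengths in mm; the calibration is good to about 2 mm. A picture is of the moment at which its call begins: read the wrist's pose just before it. get_calibration takes no time and is no camera call.
- robot.sign_off(): hands the job in; it is judged then, once.
The state is a dict: "clock": time; "joint_pos": joint angles; "qd": joint speeds; "joint_efforts": joint torques, N m; "position": TCP position; "eef_rot": TCP orientation; "ft_force": force on the tool from outside, world axes, zero at the start; "moment": the same for the moment, N m; "width": finger opening in mm; "grip_force": force on a finger pad.
Only numpy, scipy, OpenCV 4.12 (cv2) and the standard library are available. Lean on these libraries where they do the work, as an engineer would, in place of code of your own. Each camera call takes 0.05 s, during which the arm holds its last target. There are 200 camera calls.

## Task

Some reagent bottles have fallen over on the bench beside the analyser's lane. Each key pressed fully and one at a time: on the keypad, first press the left and then the right one of the three round keys in a row, to pause the analyser; then stand every fallen bottle upright, cap up, flat on the floor of the lane in free room beside the bottle already there; then press the middle round key, the left round key, the right round key and last the long bar key to restart it. Never press the large black round stop key, never press two keys at once, and do not disturb the tube rack or the pen pot; at the end the bottle that stood in the lane must still stand there too.

Things in the scene. Friction and masses are not known exactly. Their poses are not given: they have to be found in the camera images.
- lane_mid (a point): middle of the lane's floor surface (6 mm above the bench). The lane is a straight channel 370 mm long (own x axis, running away from the robot), 76 mm wide (own y axis), between lips 6 mm thick that rise 8 mm above its floor. A low white casing, 100 mm high, closes its far end from own x = 198 mm on.
- bottle0: One of up to three FALLEN bottles (absent ones read None): white bottle, square section 54 x 54 mm, 104 mm long: 80 mm square body, then a round orange cap, 32 mm diameter. Origin: centre of the square body; own x axis runs from base to cap. 0.2 kg, bottom-heavy. Lies on a flat side to the left of the lane, cap roughly away from the lane; stood in the lane its origin is 40 mm above lane_mid.
- bottle1: One of up to three FALLEN bottles (absent ones read None): white bottle, square section 54 x 54 mm, 104 mm long: 80 mm square body, then a round orange cap, 32 mm diameter. Origin: centre of the square body; own x axis runs from base to cap. 0.2 kg, bottom-heavy. Lies on a flat side to the left of the lane, cap roughly away from the lane; stood in the lane its origin is 40 mm above lane_mid.
- bottle2: One of up to three FALLEN bottles (absent ones read None): white bottle, square section 54 x 54 mm, 104 mm long: 80 mm square body, then a round orange cap, 32 mm diameter. Origin: centre of the square body; own x axis runs from base to cap. 0.2 kg, bottom-heavy. Lies on a flat side to the left of the lane, cap roughly away from the lane; stood in the lane its origin is 40 mm above lane_mid.
- neighbour0: One of four bottles, of which one is there and already STANDS in the lane (absent ones read None), at one of four places 90 mm apart along it: white bottle, square section 54 x 54 mm, 104 mm long: 80 mm square body, then a round orange cap, 32 mm diameter. Origin: centre of the square body; own x axis runs from base to cap. 0.2 kg, bottom-heavy. Leave it standing.
- neighbour1: One of four bottles, of which one is there and already STANDS in the lane (absent ones read None), at one of four places 90 mm apart along it: white bottle, square section 54 x 54 mm, 104 mm long: 80 mm square body, then a round orange cap, 32 mm diameter. Origin: centre of the square body; own x axis runs from base to cap. 0.2 kg, bottom-heavy. Leave it standing.
- neighbour2: One of four bottles, of which one is there and already STANDS in the lane (absent ones read None), at one of four places 90 mm apart along it: white bottle, square section 54 x 54 mm, 104 mm long: 80 mm square body, then a round orange cap, 32 mm diameter. Origin: centre of the square body; own x axis runs from base to cap. 0.2 kg, bottom-heavy. Leave it standing.
- neighbour3: One of four bottles, of which one is there and already STANDS in the lane (absent ones read None), at one of four places 90 mm apart along it: white bottle, square section 54 x 54 mm, 104 mm long: 80 mm square body, then a round orange cap, 32 mm diameter. Origin: centre of the square body; own x axis runs from base to cap. 0.2 kg, bottom-heavy. Leave it standing.
- key_left_top (a point): top centre of the left one of three white round keys (28 mm diameter, 55 mm apart in a row along the keypad's width; left is towards +y, seen from the robot), on the grey and white keypad box 170 x 190 mm, 30 mm high
- key_middle_top (a point): top centre of the middle one of three white round keys (28 mm diameter, 55 mm apart in a row along the keypad's width; left is towards +y, seen from the robot), on the grey and white keypad box 170 x 190 mm, 30 mm high
- key_right_top (a point): top centre of the right one of three white round keys (28 mm diameter, 55 mm apart in a row along the keypad's width; left is towards +y, seen from the robot), on the grey and white keypad box 170 x 190 mm, 30 mm high
- key_bar_top (a point): top centre of the long white bar key (100 mm along the keypad's y, 28 mm wide), in the row farther from the robot, left part
- key_stop_top (a point): top centre of the large black round stop key (40 mm diameter), in the farther row, at the right end. Do not press
- key_left (a joint): travel of key left: 0 up, 0.006 m fully down (about 4.5 N); springs back. Pressed counts from 0.004 m
- key_middle (a joint): travel of key middle: 0 up, 0.006 m fully down (about 4.5 N); springs back. Pressed counts from 0.004 m
- key_right (a joint): travel of key right: 0 up, 0.006 m fully down (about 4.5 N); springs back. Pressed counts from 0.004 m
- key_bar (a joint): travel of key bar: 0 up, 0.006 m fully down (about 4.5 N); springs back. Pressed counts from 0.004 m
- key_stop (a joint): travel of key stop: 0 up, 0.006 m fully down (about 4.5 N); springs back. Pressed counts from 0.004 m
- tube_rack: bystander: white rack of orange-capped tubes, 100 x 160 mm, 92 mm high, origin under its centre
- pen_pot: bystander: grey pot of pens, 72 mm diameter, 90 mm high, origin under its centre
Not all that is in view belongs to the job. What is shaped like the bottle0 but green is not meant.

How it is judged:
By the outcome, as a careful person would: the job done as asked, in the order asked, and still so for the second after the job is handed in, with the robot touching nothing.
Of neighbour0, neighbour1, neighbour2, neighbour3 only 1 to 1 are there at a start; the rules pass over those that are not, and their reading is None.
Of bottle0, bottle1, bottle2 only 2 to 3 are there at a start; the rules pass over those that are not, and their reading is None.
At some moment in a run one of bottle0, bottle1, bottle2 may be knocked a few centimetres aside while the robot is not near it.
Once in a run the grip may slacken for a moment while it holds something.
It also fails if it takes over 200 s, if anything falls off the work surface, if the arm or the gripper's body presses on something with over 40 N, if the wrist force passes 120 N, or if a joint passes its speed limit or range.

## Working session

There is one attempt and no reset: what is moved stays moved. The work goes in short steps, Python scripts to look and compute and a tool call to move; the robot and the scene stay as the last step left them, time stands still between calls to the robot, and variables do not carry over. Pictures are saved under pics/ and viewed, at most 14 in all, crops included, and the job is handed in when it is done.

Besides the shell and the picture viewer there is one more tool, called after ">>>" as name(argument=value, ...) on one line, values as JSON. apply_moves: Moves the arm, as the interface text tells. Its arguments: {"type":"object","properties":{"moves":{"type":"array","items":{"type":"object","properties":{"gripper":{"type":"number"},"dx":{"type":"number"},"dy":{"type":"number"},"dz":{"type":"number"},"roll":{"type":"number"}}}},"force":{"type":"number"}},"required":["moves"]}

```bash
ls; mkdir -p pics
python3 - <<'E'
from workcell import robot
import cv2,numpy as np
np.set_printoptions(precision=3,suppress=True)
s=robot.sense(); print(s)
for n in("scene","side","wrist"):
    im=robot.camera(n); cv2.imwrite(f"pics/{n}0.png",im[:,:,::-1]); print(n,robot.get_calibration(n))
E
```

```text
pics
{'clock': 0.0, 'joint_pos': array([ 1.196,  0.314, -0.048,  1.21 ,  0.   ,  1.571]), 'qd': array([-0.   , -0.001,  0.001, -0.   , -0.   ,  0.   ]), 'joint_efforts': array([ -0.   , -53.959,  33.975,   0.019,   0.   ,   0.   ]), 'position': array([219.435, 557.824, 230.441]), 'eef_rot': array([[-0.931,  0.366, -0.001],
       [ 0.366,  0.931, -0.002],
       [ 0.   , -0.002, -1.   ]]), 'ft_force': array([-0.003, -0.452,  0.618]), 'moment': array([ 0.024, -0.048, -0.029]), 'grip_force': 0.0, 'width': 85.65168544317953}
scene {'camera_matrix': array([[413.264,   0.   , 285.356],
       [  0.   , 413.264, 207.158],
       [  0.   ,   0.   ,   1.   ]]), 'eye': array([1469.239, -577.677,  798.856]), 'rotation': array([[ 0.553,  0.455, -0.698],
       [ 0.833, -0.326,  0.447],
       [-0.025, -0.828, -0.56 ]])}
side {'camera_matrix': array([[445.755,   0.   , 277.315],
       [  0.   , 445.755, 202.061],
       [  0.   ,   0.   ,   1.   ]]), 'eye': array([  399.426, -1014.083,   924.975]), 'rotation': array([[ 0.99 , -0.071,  0.118],
       [-0.136, -0.628,  0.766],
       [ 0.02 , -0.775, -0.632]])}
wrist {'camera_matrix': array([[290.565,   0.   , 281.944],
       [  0.   , 290.565, 212.065],
       [  0.   ,   0.   ,   1.   ]]), 'mount': array([[   0.001,   -0.96 ,   -0.281,   70.851],
       [   1.   ,    0.001,    0.   ,    1.359],
       [   0.   ,   -0.281,    0.96 , -141.693],
       [   0.   ,    0.   ,    0.   ,    1.   ]])}
```

View pics/scene0.png

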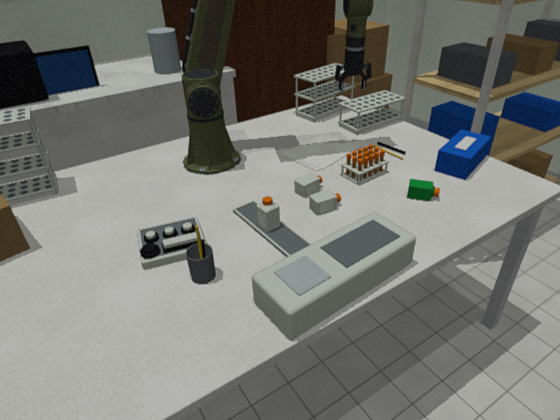

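View pics/side0.png

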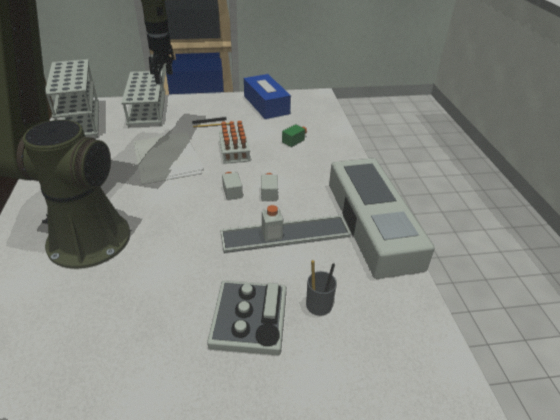

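View pics/wrist0.png

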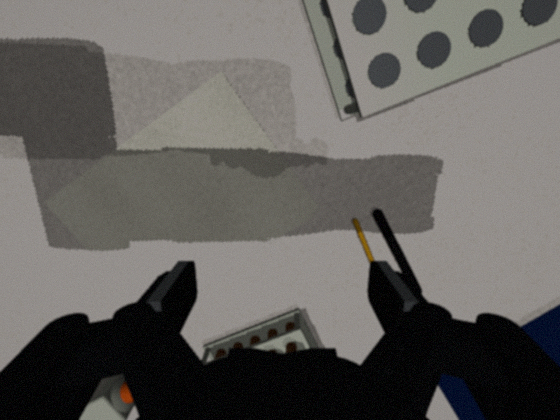

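The scene view shows the keypad at about (172,240), with keys at (189,227), (170,232) and (151,237), and the bar at (182,241). The pen pot is at (201,262), the standing bottle at (268,213) and the tube rack at (365,162).

Candidates for a fallen bottle:
- White bottle at scene (307,185), side (232,185): wanted.
- White bottle at scene (323,202), side (269,187): wanted.
- Green one at scene (422,188): decoy.
- Standing one at scene (268,213): the neighbour, not to be moved.

There is no third fallen bottle in view.

```bash
cat > h.py <<'E'
from workcell import robot
import cv2,numpy as np
np.set_printoptions(precision=1,suppress=True)
def cam(n,s=None):
    c=robot.get_calibration(n);K=c["camera_matrix"]
    if n!="wrist": return K,np.array(c["eye"]),np.array(c["rotation"])
    s=s or robot.sense();R=np.array(s["eef_rot"]);M=c["mount"]
    return K,np.array(s["position"])+R@M[:3,3],R@M[:3,:3]
def ray(c,p):
    K,e,R=c;d=R@np.linalg.inv(K)@[p[0],p[1],1];return e,d/np.linalg.norm(d)
def plane(c,p,z):
    e,d=ray(c,p);return e+d*(z-e[2])/d[2]
def tri(a,b):
    A=np.zeros((3,3));v=np.zeros(3)
    for e,d in(a,b):
        P=np.eye(3)-np.outer(d,d);A+=P;v+=P@e
    x=np.linalg.solve(A,v);return x,[np.linalg.norm((np.eye(3)-np.outer(d,d))@(x-e)) for e,d in(a,b)]
def orange(im,mn=6):
    h=cv2.cvtColor(im,cv2.COLOR_RGB2HSV);m=cv2.inRange(h,(3,150,110),(15,255,255))
    n,l,st,c=cv2.connectedComponentsWithStats(m);return [(c[i],st[i][4]) for i in range(1,n) if st[i][4]>=mn]
E
python3 - <<'E'
from h import *
S,D=cam("scene"),cam("side")
for nm,a,b in [("kl",(189,227),(247,291)),("km",(170,232),(243,309)),("kr",(151,237),(240,327)),("neigh cap",(267.5,201),(272,210)),("laneNear",(235,208),(222,240)),("rackbase",(365,162),(234,140)),("pot top",(201,250),(321,283))]:
    print(nm,*tri(ray(S,a),ray(D,b)))
for n in("scene","side"):
    im=cv2.imread(f"pics/{n}0.png")[:,:,::-1].copy()
    c=cam(n)
    for p,a in orange(im): print(n,p,a,plane(c,p,27),plane(c,p,104))
a=cv2.imread("pics/side0.png")[155:350,200:360];b=cv2.imread("pics/scene0.png")[160:275,130:360]
cv2.imwrite("pics/c1.png",cv2.resize(a,None,fx=3,fy=3,interpolation=cv2.INTER_CUBIC))
cv2.imwrite("pics/c2.png",cv2.resize(b,None,fx=3.4,fy=3.4,interpolation=cv2.INTER_CUBIC))
E
```

```text
kl [ 440.3 -277.5   37.5] [np.float64(3.1825878525467717), np.float64(3.1825878525469777)]
km [ 426.4 -333.    36. ] [np.float64(1.36301656417714), np.float64(1.3630165641771788)]
kr [ 415.9 -387.3   37.2] [np.float64(0.996217599878298), np.float64(0.9962175998782441)]
neigh cap [534.2 -44.8  97.9] [np.float64(0.049680644233172304), np.float64(0.04968064423308902)]
laneNear [388.1 -84.5  18.4] [np.float64(10.777418772757152), np.float64(10.777418772757178)]
rackbase [452.6 440.2  45.6] [np.float64(2.1852601389800212), np.float64(2.1852601389800568)]
pot top [ 620.3 -310.9   83.5] [np.float64(4.231100177334142), np.float64(4.231100177334086)]
scene [370.5 145.5] 8 [328.2 589.   27. ] [442.  472.6 104. ]
scene [365.2 147.6] 9 [329.7 557.7  27. ] [443.3 444.5 104. ]
scene [363.1 150.9] 23 [347.9 529.4  27. ] [459.7 418.9 104. ]
scene [373.8 151.2] 27 [375.9 562.6  27. ] [485.  448.9 104. ]
scene [376.  148.5] 6 [362.8 587.5  27. ] [473.1 471.3 104. ]
scene [354.3 151.9] 9 [333.2 494.4  27. ] [446.5 387.4 104. ]
scene [382.3 151.1] 7 [395.9 590.9  27. ] [503.  474.4 104. ]
scene [348.7 1
[... 219 characters left out ...]
74.4 362.4 104. ]
scene [365.7 156.7] 10 [392.7 502.3  27. ] [500.1 394.6 104. ]
scene [360.1 159.3] 15 [396.1 469.4  27. ] [503.2 364.9 104. ]
scene [320.  177.9] 8 [419.7 250.   27. ] [524.4 167.5 104. ]
scene [436.3 192.4] 14 [735.5 513.8  27. ] [808.7 404.9 104. ]
scene [338.  196.4] 18 [557.4 222.3  27. ] [648.4 142.5 104. ]
scene [267.1 198.8] 27 [427.1  15.4  27. ] [531.1 -43.8 104. ]
side [240.8 128.8] 6 [486.1 548.6  27. ] [478.6 414.6 104. ]
side [241.8 132.8] 6 [487.7 517.2  27. ] [480.1 385.9 104. ]
side [226.  138.3] 7 [424.1 482.5  27. ] [422.  354.1 104. ]
side [242.3 137. ] 6 [487.2 485.5  27. ] [479.7 356.9 104. ]
side [271.9 208.7] 38 [546.3  44.6  27. ] [533.7 -46.2 104. ]
```

View pics/c1.png

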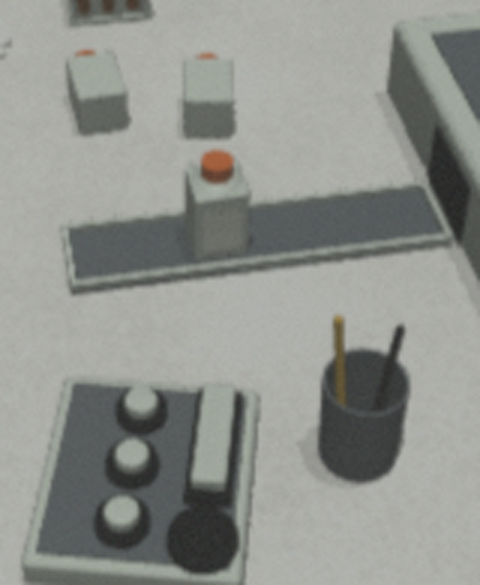

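View pics/c2.png

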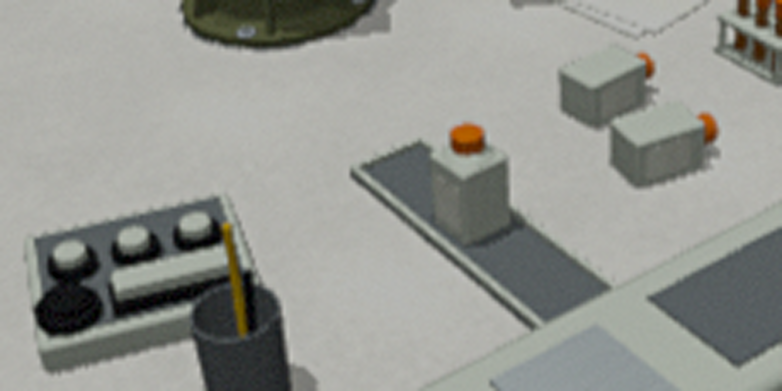

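The side crop shows the three round keys at crop pixels (142,402), (132,458) and (122,512), the bar at (215,435) and the stop key at (203,538). Both fallen bottles lie with caps towards +y, and the standing bottle is in the near-middle of the lane. Next I'll move above the keypad.

```bash
cat >> h.py <<'E'
def go(p,frm=None,R=None):
    s=robot.sense();R=np.array(s["eef_rot"]) if R is None else R
    v=R.T@(np.array(p,float)-(np.array(s["position"]) if frm is None else np.array(frm,float)))
    print("total shares dx,dy,dz",np.round(v/80,3))
E
python3 - <<'E'
from h import *
go((500,200,240)); go((510,-365,240),(500,200,240))
S,D=cam("scene"),cam("side")
for nm,a,b in [("kl",(187.9,226),(247.3,289)),("km",(169.1,230.6),(244,307.7)),("kr",(151.2,235.3),(240.7,325.7))]: print(nm,*tri(ray(S,a),ray(D,b)))
E
```

```text
total shares dx,dy,dz [-4.9 -2.9 -0.1]
total shares dx,dy,dz [-2.7 -6.5  0. ]
kl [ 441.6 -279.5   44.9] [np.float64(1.4475851518239102), np.float64(1.4475851518238385)]
km [ 428.8 -335.3   43.8] [np.float64(1.4456974789571175), np.float64(1.4456974789569277)]
kr [ 417.4 -386.7   43. ] [np.float64(0.2013943819647582), np.float64(0.2013943819647719)]
```

>>> apply_moves(moves=[{"gripper":1,"dx":-0.49,"dy":-0.29},{"gripper":1,"dx":-0.49,"dy":-0.29},{"gripper":1,"dx":-0.49,"dy":-0.29},{"gripper":1,"dx":-0.49,"dy":-0.29},{"gripper":1,"dx":-0.49,"dy":-0.29},{"gripper":1,"dx":-0.49,"dy":-0.29},{"gripper":1,"dx":-0.49,"dy":-0.29},{"gripper":1,"dx":-0.49,"dy":-0.29},{"gripper":1,"dx":-0.49,"dy":-0.29},{"gripper":1,"dx":-0.49,"dy":-0.29},{"gripper":1}])

```text
invalid input
```

>>> apply_moves(moves=[{"gripper":1,"dx":-0.225,"dy":-0.54},{"gripper":1,"dx":-0.225,"dy":-0.54},{"gripper":1,"dx":-0.225,"dy":-0.54},{"gripper":1,"dx":-0.225,"dy":-0.54},{"gripper":1,"dx":-0.225,"dy":-0.54},{"gripper":1,"dx":-0.225,"dy":-0.54},{"gripper":1,"dx":-0.225,"dy":-0.54},{"gripper":1,"dx":-0.225,"dy":-0.54},{"gripper":1,"dx":-0.225,"dy":-0.54},{"gripper":1,"dx":-0.225,"dy":-0.54},{"gripper":1,"dx":-0.225,"dy":-0.54},{"gripper":1,"dx":-0.225,"dy":-0.54},{"gripper":1},{"gripper":1}])

```text
invalid input
```

Run:
```python
from h import *
s=robot.sense();print(s["position"],s["joint_pos"]*1.0,s["eef_rot"][0])
c=cam("wrist",s);im=robot.camera("wrist");cv2.imwrite("pics/w1.png",im[:,:,::-1])
K,e,R=c
for nm,p in dict(kl=(441.6,-279.5,44),km=(428.8,-335.3,44),kr=(417.4,-386.7,44)).items():
    q=R.T@(np.array(p)-e);q=K@q;print(nm,q[:2]/q[2])
```

```text
[219.5 557.9 230.6] [ 1.2  0.3 -0.   1.2 -0.   1.6] [-0.9  0.4 -0. ]
kl [-141.6  494.8]
km [-173.6  498.2]
kr [-202.5  501.5]
```

View pics/w1.png

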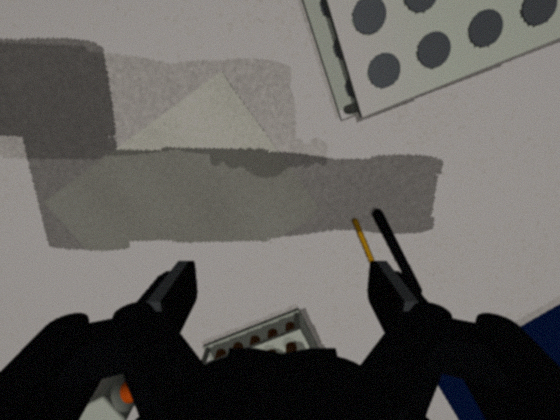

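The arm did not move, so this wrist view is unchanged. The rows probably need all five fields.

>>> apply_moves(moves=[{"gripper":1,"dx":-0.49,"dy":-0.29,"dz":0,"roll":0},{"gripper":1,"dx":-0.49,"dy":-0.29,"dz":0,"roll":0},{"gripper":1,"dx":-0.49,"dy":-0.29,"dz":0,"roll":0},{"gripper":1,"dx":-0.49,"dy":-0.29,"dz":0,"roll":0},{"gripper":1,"dx":-0.49,"dy":-0.29,"dz":0,"roll":0},{"gripper":1,"dx":-0.49,"dy":-0.29,"dz":0,"roll":0},{"gripper":1,"dx":-0.49,"dy":-0.29,"dz":0,"roll":0},{"gripper":1,"dx":-0.49,"dy":-0.29,"dz":0,"roll":0},{"gripper":1,"dx":-0.49,"dy":-0.29,"dz":0,"roll":0},{"gripper":1,"dx":-0.49,"dy":-0.29,"dz":0,"roll":0},{"gripper":1,"dx":0,"dy":0,"dz":0,"roll":0}])

```text
clock: 1.58
position: [500.9, 196.7, 231.0]
eef_rot: [[-0.929, 0.37, 0.0], [0.37, 0.929, -0.001], [-0.0, -0.0, -1.0]]
ft_force: [-1.6, -0.1, -1.2]
width: -0.1
grip_force: 0.0
```

>>> apply_moves(moves=[{"gripper":1,"dx":-0.225,"dy":-0.54,"dz":0,"roll":0},{"gripper":1,"dx":-0.225,"dy":-0.54,"dz":0,"roll":0},{"gripper":1,"dx":-0.225,"dy":-0.54,"dz":0,"roll":0},{"gripper":1,"dx":-0.225,"dy":-0.54,"dz":0,"roll":0},{"gripper":1,"dx":-0.225,"dy":-0.54,"dz":0,"roll":0},{"gripper":1,"dx":-0.225,"dy":-0.54,"dz":0,"roll":0},{"gripper":1,"dx":-0.225,"dy":-0.54,"dz":0,"roll":0},{"gripper":1,"dx":-0.225,"dy":-0.54,"dz":0,"roll":0},{"gripper":1,"dx":-0.225,"dy":-0.54,"dz":0,"roll":0},{"gripper":1,"dx":-0.225,"dy":-0.54,"dz":0,"roll":0},{"gripper":1,"dx":-0.225,"dy":-0.54,"dz":0,"roll":0},{"gripper":1,"dx":-0.225,"dy":-0.54,"dz":0,"roll":0},{"gripper":1,"dx":0,"dy":0,"dz":0,"roll":0}])

```text
clock: 3.2
position: [510.7, -364.3, 230.5]
eef_rot: [[-0.93, 0.369, -0.0], [0.369, 0.93, 0.0], [0.0, -0.0, -1.0]]
ft_force: [0.1, 1.4, -0.4]
width: -0.1
grip_force: 0.0
```

Run:
```python
from h import *
s=robot.sense();print(s["position"],s["joint_pos"])
c=cam("wrist",s);im=robot.camera("wrist");cv2.imwrite("pics/w2.png",im[:,:,::-1])
K,e,R=c
for nm,p in dict(kl=(441.6,-279.5,44),km=(428.8,-335.3,44),kr=(417.4,-386.7,44)).items():
    q=R.T@(np.array(p)-e);q=K@q;print(nm,q[:2]/q[2])
```

```text
[ 510.7 -364.3  230.5] [-0.6  0.4  0.   1.2 -0.  -0.2]
kl [331.1 102.9]
km [277.8 111.5]
kr [229.5 119.6]
```

View pics/w2.png

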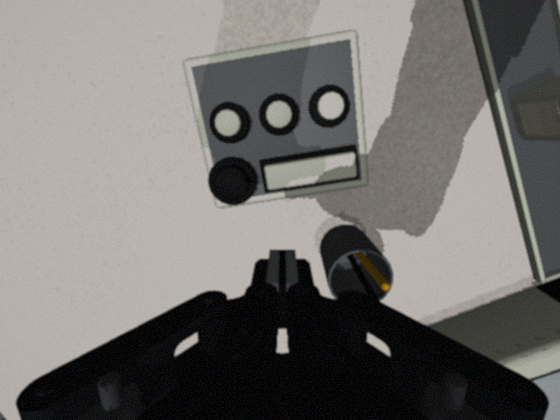

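The wrist view shows the round keys at (331,105), (279,114) and (228,123), the bar at (308,172), the stop key at (233,181) and the pot at (360,275). These agree with the predictions.

Run:
```python
from h import *
s=robot.sense();c=cam("wrist",s)
im=cv2.cvtColor(cv2.imread("pics/w2.png"),cv2.COLOR_BGR2GRAY)
m=(im>140).astype(np.uint8);n,l,st,ce=cv2.connectedComponentsWithStats(m)
for i in range(1,n):
    x,y,w,h,a=st[i]
    if 300<a<3000 and y<200 and 180<x<380: print(ce[i],a,w,h,*[plane(c,ce[i],z)[:2] for z in(36,40,44)])
```

```text
[330.5 105.2] 501 24 27 [ 443.3 -277.7] [ 443.3 -278.4] [ 443.4 -279.1]
[278.2 113.7] 456 24 25 [ 430.6 -333.9] [ 430.8 -334. ] [ 431. -334.]
[226.9 122.2] 441 23 24 [ 418.2 -390.1] [ 418.5 -389.4] [ 418.8 -388.8]
[304.8 170.3] 1645 89 36 [ 499.6 -328.2] [ 498.9 -328.3] [ 498.3 -328.4]
```

Run:
```python
from h import *
go((443,-279,70)); go((418.5,-389,70),(443,-279,70)); go((430.5,-334,70),(443,-279,70));go((498,-325,70),(418.5,-389,70))
```

```text
total shares dx,dy,dz [1.2 0.7 2. ]
total shares dx,dy,dz [-0.2 -1.4 -0. ]
total shares dx,dy,dz [-0.1 -0.7 -0. ]
total shares dx,dy,dz [-0.6  1.1  0. ]
```

>>> apply_moves(moves=[{"gripper":1,"dx":0.295,"dy":0.17,"dz":0.3,"roll":0},{"gripper":1,"dx":0.295,"dy":0.17,"dz":0.3,"roll":0},{"gripper":1,"dx":0.295,"dy":0.17,"dz":0.3,"roll":0},{"gripper":1,"dx":0.295,"dy":0.17,"dz":0.3,"roll":0},{"gripper":1,"dx":0,"dy":0,"dz":0.4,"roll":0},{"gripper":1,"dx":0,"dy":0,"dz":0.4,"roll":0},{"gripper":1,"dx":0,"dy":0,"dz":0.1,"roll":0},{"gripper":1,"dx":0,"dy":0,"dz":0.1,"roll":0},{"gripper":1,"dx":0,"dy":0,"dz":0.1,"roll":0},{"gripper":1,"dx":0,"dy":0,"dz":0,"roll":0}])

```text
clock: 4.5
position: [443.7, -277.3, 48.0]
eef_rot: [[-0.931, 0.366, 0.002], [0.366, 0.931, 0.0], [-0.002, 0.001, -1.0]]
ft_force: [0.4, 2.5, 3.7]
width: 0.1
grip_force: 2.0
```

>>> apply_moves(moves=[{"gripper":1,"dx":0,"dy":0,"dz":0,"roll":0},{"gripper":1,"dx":0,"dy":0,"dz":0,"roll":0}])

```text
clock: 4.75
position: [443.6, -277.5, 47.9]
eef_rot: [[-0.931, 0.366, 0.002], [0.366, 0.931, -0.0], [-0.002, 0.001, -1.0]]
ft_force: [0.8, 2.0, 5.2]
width: -0.0
grip_force: 2.1
```

>>> apply_moves(moves=[{"gripper":1,"dx":0,"dy":0,"dz":0.04,"roll":0},{"gripper":1,"dx":0,"dy":0,"dz":0,"roll":0}])

```text
clock: 5.0
position: [443.8, -277.6, 47.1]
eef_rot: [[-0.931, 0.366, 0.002], [0.366, 0.931, -0.001], [-0.003, 0.0, -1.0]]
ft_force: [-6.0, 7.4, 30.2]
width: 0.2
grip_force: 15.0
```

>>> apply_moves(moves=[{"gripper":1,"dx":0,"dy":0,"dz":-0.2,"roll":0},{"gripper":1,"dx":0,"dy":0,"dz":-0.2,"roll":0},{"gripper":1,"dx":-0.045,"dy":-0.35,"dz":0,"roll":0},{"gripper":1,"dx":-0.045,"dy":-0.35,"dz":0,"roll":0},{"gripper":1,"dx":-0.045,"dy":-0.35,"dz":0,"roll":0},{"gripper":1,"dx":-0.045,"dy":-0.35,"dz":0,"roll":0},{"gripper":1,"dx":0,"dy":0,"dz":0,"roll":0},{"gripper":1,"dx":0,"dy":0,"dz":0,"roll":0}])

```text
clock: 6.0
position: [414.9, -386.4, 75.9]
eef_rot: [[-0.93, 0.366, -0.001], [0.366, 0.93, 0.001], [0.001, 0.0, -1.0]]
ft_force: [-0.4, -0.2, 0.0]
width: 0.1
grip_force: 0.0
```

>>> apply_moves(moves=[{"gripper":1,"dx":-0.054,"dy":-0.014,"dz":0.1,"roll":0},{"gripper":1,"dx":0,"dy":0,"dz":0.12,"roll":0},{"gripper":1,"dx":0,"dy":0,"dz":0.08,"roll":0},{"gripper":1,"dx":0,"dy":0,"dz":0.06,"roll":0},{"gripper":1,"dx":0,"dy":0,"dz":0.03,"roll":0},{"gripper":1,"dx":0,"dy":0,"dz":0,"roll":0},{"gripper":1,"dx":0,"dy":0,"dz":0,"roll":0}])

```text
clock: 6.88
position: [418.8, -388.8, 47.2]
eef_rot: [[-0.931, 0.366, 0.001], [0.366, 0.931, 0.001], [-0.0, 0.001, -1.0]]
ft_force: [-6.6, 7.7, 22.9]
width: 0.0
grip_force: 11.9
```

>>> apply_moves(moves=[{"gripper":1,"dx":0,"dy":0,"dz":-0.4,"roll":0},{"gripper":1,"dx":0,"dy":0,"dz":-0.6,"roll":0},{"gripper":1,"dx":0,"dy":0,"dz":-0.7,"roll":0},{"gripper":0,"dx":0.131,"dy":0.507,"dz":-0.1,"roll":0},{"gripper":-1,"dx":0.131,"dy":0.507,"dz":-0.1,"roll":0},{"gripper":-1,"dx":0.131,"dy":0.507,"dz":-0.1,"roll":0},{"gripper":-1,"dx":0.131,"dy":0.507,"dz":-0.1,"roll":0},{"gripper":-1,"dx":0.131,"dy":0.507,"dz":-0.1,"roll":0},{"gripper":-1,"dx":0.131,"dy":0.507,"dz":-0.1,"roll":0},{"gripper":-1,"dx":0.131,"dy":0.507,"dz":-0.1,"roll":0},{"gripper":-1,"dx":0.131,"dy":0.507,"dz":-0.1,"roll":0},{"gripper":-1,"dx":0.131,"dy":0.507,"dz":0,"roll":0},{"gripper":-1,"dx":0.131,"dy":0.507,"dz":0,"roll":0},{"gripper":-1,"dx":0.131,"dy":0.507,"dz":0,"roll":0},{"gripper":-1,"dx":0.131,"dy":0.507,"dz":0,"roll":0},{"gripper":-1,"dx":0,"dy":0,"dz":0,"roll":0}])

```text
clock: 8.88
position: [480.0, 111.7, 244.5]
eef_rot: [[-0.932, 0.362, -0.0], [0.362, 0.932, 0.0], [0.0, 0.0, -1.0]]
ft_force: [0.0, -0.9, 0.1]
width: 85.6
grip_force: 0.0
```

>>> apply_moves(moves=[{"gripper":-1,"dx":0,"dy":0,"dz":0,"roll":0.98},{"gripper":-1,"dx":0,"dy":0,"dz":0,"roll":0.98},{"gripper":-1,"dx":0,"dy":0,"dz":0,"roll":0.98},{"gripper":-1,"dx":0,"dy":0,"dz":0,"roll":0.98},{"gripper":-1,"dx":0,"dy":0,"dz":0,"roll":0.98},{"gripper":-1,"dx":0,"dy":0,"dz":0,"roll":0.98},{"gripper":-1,"dx":0,"dy":0,"dz":0,"roll":0.98},{"gripper":-1,"dx":0,"dy":0,"dz":0,"roll":0},{"gripper":-1,"dx":0,"dy":0,"dz":0,"roll":0}])

```text
clock: 10.0
position: [479.9, 109.0, 244.8]
eef_rot: [[-0.001, 1.0, -0.0], [1.0, 0.001, -0.0], [-0.0, -0.0, -1.0]]
ft_force: [-0.4, -0.7, 1.0]
width: 85.2
grip_force: 0.0
```

Run:
```python
from h import *
s=robot.sense();print(s["clock"],s["position"],s["eef_rot"],s["joint_pos"])
c=cam("wrist",s);im=robot.camera("wrist");cv2.imwrite("pics/w3.png",im[:,:,::-1])
for p,a in orange(im,20): print(p,a,plane(c,p,27),plane(c,p,110))
```

```text
10.0 [479.9 109.  244.8] [[-0.  1. -0.]
 [ 1.  0. -0.]
 [-0. -0. -1.]] [ 0.2  0.1 -0.3  1.2 -0.   1.8]
[331.3 336.3] 455 [ 554.1 -115.    27. ] [537.2 -46.5 110. ]
```

View pics/w3.png

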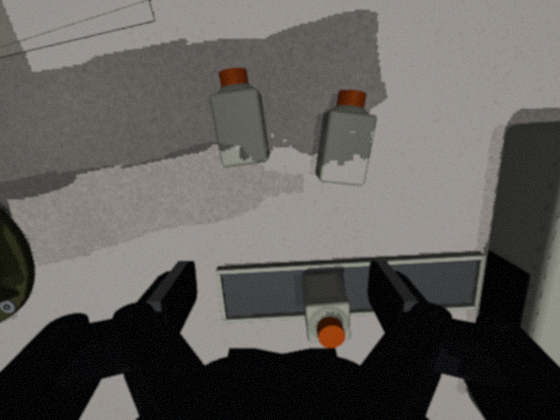

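The wrist view shows two fallen bottles and no third. Their caps are at (233,77) and (351,99), and the base-edge middles are near (244,163) and (342,183). The neighbour's cap is at (331,336). I'll take a closer crop to pin down the bottle axes and the lane.

Run:
```python
from h import *
c=cam("wrist");im=cv2.imread("pics/w3.png")
h=cv2.cvtColor(im,cv2.COLOR_BGR2HSV);m=cv2.inRange(h,(0,140,60),(15,255,255));n,l,st,ce=cv2.connectedComponentsWithStats(m)
for i in range(1,n):
    if st[i][4]>60: print(ce[i],st[i],plane(c,ce[i],27))
cv2.imwrite("pics/c3.png",cv2.resize(im[60:200,195:395],None,fx=4,fy=4,interpolation=cv2.INTER_CUBIC))
K,e,R=c
print("lane corners(z14 lip tops):",[plane(c,p,14)[:2] for p in[(219,268),(224,321),(482,252)]])
```

```text
[232.8  76.1] [219  68  29  19 408] [424.9 236.6  27. ]
[352.   97.8] [339  90  27  17 373] [561.7 213.9  27. ]
[331.  335.8] [318 324  27  25 509] [ 553.6 -113.8   27. ]
lane corners(z14 lip tops): [array([391.9, -10.6]), array([394.2, -98.5]), array([759.4,  14.9])]
```

View pics/c3.png

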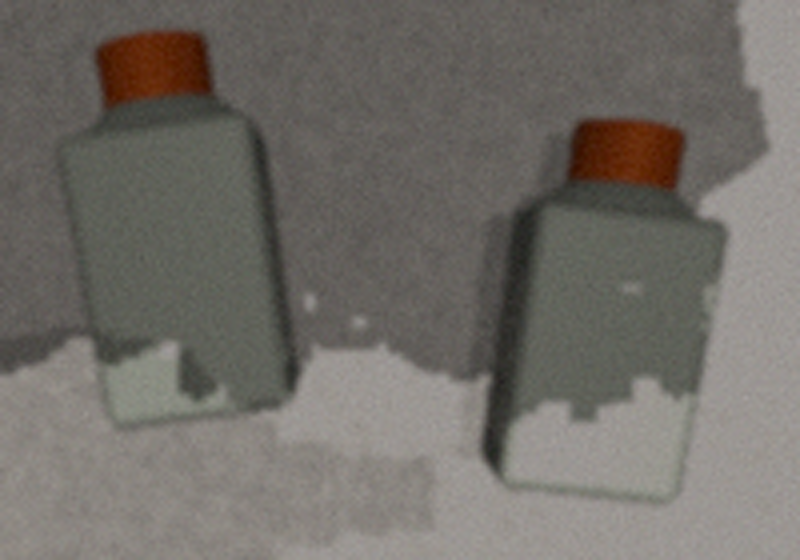

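```bash
cat >> h.py <<'E'
def top4(c,pts,z=54):
    """cap-left, cap-right, base-left, base-right of the upper face"""
    P=np.array([plane(c,p,z)[:2] for p in pts]);cap=P[:2].mean(0);b=P[2:].mean(0)
    d=cap-b;u=d/np.linalg.norm(d)
    print("corners",P.tolist(),"mid",P.mean(0),"len",np.linalg.norm(d),"widths",np.linalg.norm(P[0]-P[1]),np.linalg.norm(P[2]-P[3]),"yaw",np.degrees(np.arctan2(u[1],u[0])))
    return P.mean(0),u,b
E
python3 - <<'E'
from h import *
c=cam("wrist")
for q in([(62,148),(245,118),(112,425),(275,410)],[(540,205),(725,230),(505,485),(675,500)]):
    top4(c,[(195+x/4,60+y/4) for x,y in q])
E
```

```text
corners [[404.35713213237693, 212.00693091645223], [453.427966693463, 219.5236694847065], [413.6359370016864, 138.3011632800323], [460.1721278623723, 142.63780904847653]] mid [432.9 178.1] len 75.72082587741833 widths 49.643208631442846 46.737817197031696 yaw 96.07342706371287
corners [[532.7443311757272, 197.83189716085695], [583.3783409487854, 191.48921585263685], [526.3393515078319, 121.24527595482405], [575.8339483787354, 116.94814532623758]] mid [554.6 156.9] len 75.8850515487171 widths 51.02972223984566 49.680785531756484 yaw 84.72643343381192
```

The bottle faces measure about 76 × 50 mm, close to the given 80 × 54 (rounded edges):
- **Bottle A:** centre (433,180), yaw 96°.
- **Bottle B:** centre (555,158), yaw 85°.
- **Lane:** middle about (577.6,−41.7), yaw 4°. The neighbour is at −45 along it.

I'll grasp A near the cap end and lift lightly, so that the bottom-heavy body swings upright.

>>> apply_moves(moves=[{"gripper":-1,"dx":0,"dy":0,"dz":0,"roll":-0.6},{"gripper":-1,"dx":0.315,"dy":-0.124,"dz":0.3,"roll":0},{"gripper":-1,"dx":0.315,"dy":-0.124,"dz":0.3,"roll":0},{"gripper":-1,"dx":0.315,"dy":-0.124,"dz":0.3,"roll":0},{"gripper":-1,"dx":0.315,"dy":-0.124,"dz":0.3,"roll":0},{"gripper":-1,"dx":0,"dy":0,"dz":0.4,"roll":0},{"gripper":-1,"dx":0,"dy":0,"dz":0,"roll":0},{"gripper":-1,"dx":0,"dy":0,"dz":0,"roll":0}])

```text
clock: 11.05
position: [430.7, 205.6, 117.8]
eef_rot: [[-0.103, 0.995, 0.001], [0.995, 0.103, 0.0], [0.0, 0.001, -1.0]]
ft_force: [0.2, -0.0, 0.5]
width: 85.4
grip_force: 0.0
```

Run:
```python
from h import *
im=robot.camera("wrist");cv2.imwrite("pics/w4.png",im[:,:,::-1])
```

```text
(no output)
```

View pics/w4.png

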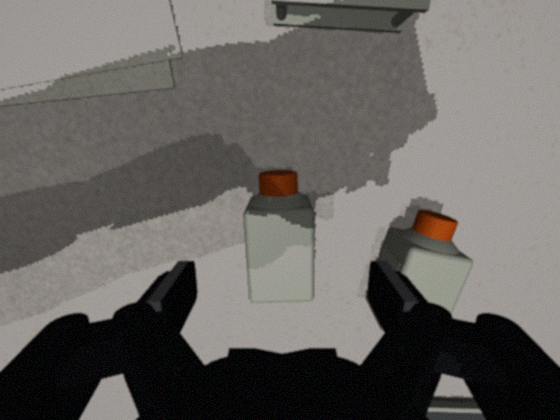

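A is aligned between the fingers: cap (278,183), base edge (250–313,300). B's cap is at (434,226).

Run:
```python
from h import *
s=robot.sense();c=cam("wrist",s)
m,u,b=top4(c,[(247,210),(314,210),(250,300),(313,300)]);R=np.array(s["eef_rot"])
print("along,across of mid rel TCP",R[:,0][:2]@(m-s["position"][:2]),R[:,1][:2]@(m-s["position"][:2]))
print(plane(c,(278,183),35),plane(c,(434,226),35))
```

```text
corners [[405.3820036508543, 216.8449646133356], [454.48721913176496, 222.00039057603175], [413.178263111407, 141.40800209106695], [463.9533228441536, 146.72867727994128]] mid [434.3 181.7] len 75.84704039914443 widths 49.37510105593212 51.05307312326547 yaw 96.53425483510475
along,across of mid rel TCP -24.267264863799078 0.66146033184048
[426.2 235.7  35. ] [556.7 213.6  35. ]
```

>>> apply_moves(moves=[{"gripper":-1,"dx":0,"dy":0,"dz":0.4,"roll":0},{"gripper":-1,"dx":0,"dy":0,"dz":0.4,"roll":0},{"gripper":-1,"dx":0,"dy":0,"dz":0.4,"roll":0},{"gripper":-1,"dx":0,"dy":0,"dz":0.15,"roll":0},{"gripper":1,"dx":0,"dy":0,"dz":0,"roll":0},{"gripper":1,"dx":0,"dy":0,"dz":0,"roll":0},{"gripper":1,"dx":0,"dy":0,"dz":0,"roll":0},{"gripper":1,"dx":0,"dy":0,"dz":0,"roll":0},{"gripper":1,"dx":0,"dy":0,"dz":0,"roll":0},{"gripper":1,"dx":0,"dy":0,"dz":0,"roll":0}], force=20)

```text
clock: 12.35
position: [431.3, 206.2, 10.3]
eef_rot: [[-0.103, 0.995, 0.002], [0.995, 0.103, 0.001], [0.001, 0.003, -1.0]]
ft_force: [-0.3, -0.9, 6.9]
width: 53.8
grip_force: 22.1
```

>>> apply_moves(moves=[{"gripper":1,"dx":-0.08,"dy":0,"dz":-0.15,"roll":0},{"gripper":1,"dx":-0.08,"dy":0,"dz":-0.15,"roll":0},{"gripper":1,"dx":-0.12,"dy":0,"dz":-0.1,"roll":0},{"gripper":1,"dx":-0.12,"dy":0,"dz":-0.08,"roll":0},{"gripper":1,"dx":-0.14,"dy":0,"dz":-0.05,"roll":0},{"gripper":1,"dx":-0.14,"dy":0,"dz":-0.05,"roll":0},{"gripper":1,"dx":-0.11,"dy":0,"dz":-0.02,"roll":0},{"gripper":1,"dx":-0.11,"dy":0,"dz":0,"roll":0},{"gripper":1,"dx":-0.11,"dy":0,"dz":0,"roll":0},{"gripper":1,"dx":-0.11,"dy":0,"dz":0,"roll":0},{"gripper":1,"dx":0,"dy":0,"dz":0,"roll":0},{"gripper":1,"dx":0,"dy":0,"dz":0,"roll":0}])

```text
clock: 13.85
position: [439.4, 116.6, 56.9]
eef_rot: [[-0.103, 0.995, -0.0], [0.995, 0.103, 0.0], [0.0, -0.0, -1.0]]
ft_force: [0.1, -0.4, -2.0]
width: 53.7
grip_force: 21.9
```

Run:
```python
from h import *
a=robot.camera("side")[110:270,160:360];b=robot.camera("scene")[120:280,220:420]
cv2.imwrite("pics/c5.png",cv2.resize(np.hstack([a,b])[:,:,::-1],None,fx=2,fy=2,interpolation=cv2.INTER_CUBIC))
```

```text
(no output)
```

View pics/c5.png

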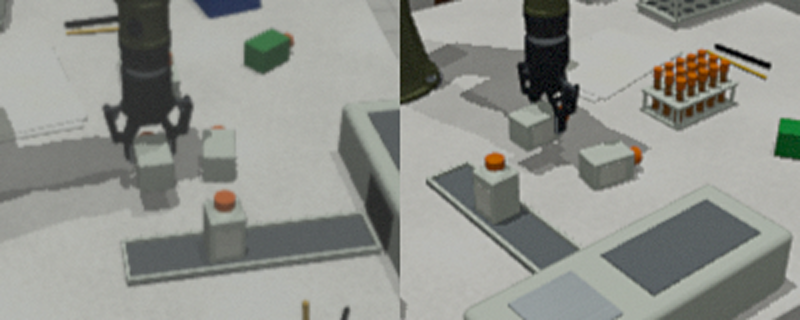

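The crops show bottle A held about level in the air, so the pads' friction stops it swinging. I'll ease the grip by degrees to let it pivot.

>>> apply_moves(moves=[{"gripper":-0.15,"dx":0,"dy":0,"dz":0,"roll":0},{"gripper":-0.2,"dx":0,"dy":0,"dz":0,"roll":0}])

```text
clock: 14.2
position: [439.3, 116.7, 56.9]
eef_rot: [[-0.104, 0.995, 0.0], [0.995, 0.104, 0.0], [0.0, 0.0, -1.0]]
ft_force: [0.5, 0.5, -0.5]
width: 54.3
grip_force: 21.9
```

>>> apply_moves(moves=[{"gripper":-0.22,"dx":0,"dy":0,"dz":0,"roll":0},{"gripper":-0.22,"dx":0,"dy":0,"dz":0,"roll":0}])

```text
clock: 14.45
position: [439.3, 116.6, 56.9]
eef_rot: [[-0.103, 0.995, -0.0], [0.995, 0.103, -0.0], [-0.0, -0.0, -1.0]]
ft_force: [0.9, -0.3, -1.4]
width: 53.8
grip_force: 21.9
```

>>> apply_moves(moves=[{"gripper":-0.24,"dx":0,"dy":0,"dz":0,"roll":0},{"gripper":-0.24,"dx":0,"dy":0,"dz":0,"roll":0}])

```text
clock: 14.7
position: [439.3, 116.5, 56.9]
eef_rot: [[-0.103, 0.995, -0.0], [0.995, 0.103, 0.0], [0.0, -0.0, -1.0]]
ft_force: [0.1, -0.1, -1.0]
width: 53.5
grip_force: 21.9
```

>>> apply_moves(moves=[{"gripper":1,"dx":0,"dy":0,"dz":0,"roll":0.2},{"gripper":1,"dx":-0.225,"dy":-0.03,"dz":0,"roll":0},{"gripper":1,"dx":-0.225,"dy":-0.03,"dz":0,"roll":0},{"gripper":1,"dx":-0.225,"dy":-0.04,"dz":0.1,"roll":0},{"gripper":1,"dx":0,"dy":0,"dz":0.2,"roll":0},{"gripper":1,"dx":0,"dy":0,"dz":0.2,"roll":0},{"gripper":1,"dx":0,"dy":0,"dz":0,"roll":0},{"gripper":1,"dx":0,"dy":0,"dz":0,"roll":0}])

```text
clock: 15.7
position: [435.3, 62.2, 17.3]
eef_rot: [[-0.068, 0.998, 0.0], [0.998, 0.068, 0.0], [0.0, 0.0, -1.0]]
ft_force: [-0.2, 0.4, -1.6]
width: 54.1
grip_force: 22.0
```

>>> apply_moves(moves=[{"gripper":1,"dx":-0.04,"dy":0,"dz":0,"roll":0},{"gripper":1,"dx":0,"dy":0,"dz":0,"roll":0}])

```text
clock: 15.95
position: [435.8, 58.8, 17.4]
eef_rot: [[-0.068, 0.998, 0.001], [0.998, 0.068, 0.0], [-0.0, 0.001, -1.0]]
ft_force: [0.8, -1.0, -1.5]
width: 54.0
grip_force: 22.0
```

>>> apply_moves(moves=[{"gripper":1,"dx":-0.04,"dy":0,"dz":0,"roll":0},{"gripper":1,"dx":0,"dy":0,"dz":0,"roll":0}])

```text
clock: 16.2
position: [435.6, 55.5, 17.0]
eef_rot: [[-0.068, 0.998, 0.0], [0.998, 0.068, -0.0], [-0.0, 0.0, -1.0]]
ft_force: [-0.3, -0.8, -2.1]
width: 53.9
grip_force: 22.0
```

>>> apply_moves(moves=[{"gripper":1,"dx":-0.03,"dy":0,"dz":0,"roll":0},{"gripper":1,"dx":0,"dy":0,"dz":0,"roll":0}])

```text
clock: 16.45
position: [435.6, 55.0, 17.1]
eef_rot: [[-0.069, 0.998, -0.0], [0.998, 0.069, 0.004], [0.004, -0.0, -1.0]]
ft_force: [-2.1, 8.0, 0.9]
width: 54.0
grip_force: 21.0
```

>>> apply_moves(moves=[{"gripper":1,"dx":-0.03,"dy":0,"dz":0,"roll":0},{"gripper":1,"dx":0,"dy":0,"dz":0,"roll":0}])

```text
clock: 16.7
position: [435.4, 54.7, 17.3]
eef_rot: [[-0.07, 0.998, -0.001], [0.997, 0.07, 0.009], [0.009, -0.0, -1.0]]
ft_force: [-3.0, 14.2, 4.0]
width: 53.9
grip_force: 20.3
```

>>> apply_moves(moves=[{"gripper":1,"dx":-0.03,"dy":0,"dz":0,"roll":0},{"gripper":1,"dx":0,"dy":0,"dz":0,"roll":0}])

```text
clock: 16.95
position: [435.3, 54.5, 17.6]
eef_rot: [[-0.071, 0.997, -0.001], [0.997, 0.071, 0.014], [0.014, -0.0, -1.0]]
ft_force: [-5.3, 21.6, 9.2]
width: 53.9
grip_force: 20.3
```

>>> apply_moves(moves=[{"gripper":1,"dx":-0.02,"dy":0,"dz":-0.07,"roll":0},{"gripper":1,"dx":-0.02,"dy":0,"dz":-0.07,"roll":0},{"gripper":1,"dx":0,"dy":0,"dz":0,"roll":0}])

```text
clock: 17.32
position: [436.0, 46.3, 28.4]
eef_rot: [[-0.069, 0.998, -0.0], [0.998, 0.069, 0.002], [0.002, -0.0, -1.0]]
ft_force: [-2.0, 5.9, 1.4]
width: 53.8
grip_force: 22.2
```

>>> apply_moves(moves=[{"gripper":1,"dx":-0.03,"dy":0,"dz":-0.06,"roll":0},{"gripper":1,"dx":-0.03,"dy":0,"dz":-0.06,"roll":0},{"gripper":1,"dx":0,"dy":0,"dz":0,"roll":0}])

```text
clock: 17.7
position: [436.8, 40.4, 38.1]
eef_rot: [[-0.068, 0.998, 0.0], [0.998, 0.068, 0.0], [0.0, 0.0, -1.0]]
ft_force: [-1.2, 2.8, 0.8]
width: 54.0
grip_force: 22.1
```

```bash
cat >> h.py <<'E'
def tilt():
    s=robot.sense();im=robot.camera("wrist")
    h=cv2.cvtColor(im,cv2.COLOR_RGB2HSV);m=cv2.inRange(h,(0,140,50),(15,255,255));n,l,st,ce=cv2.connectedComponentsWithStats(m)
    print(s["position"],"blobs",[(ce[i].round(),st[i].tolist()) for i in range(1,n) if st[i][4]>80])
    K=robot.get_calibration("wrist")["camera_matrix"];M=robot.get_calibration("wrist")["mount"]
    for t in range(0,100,15):
        a=np.radians(t);p=np.array([28*np.cos(a),0,-17-28*np.sin(a)])
        q=K@(M[:3,:3].T@(p-M[:3,3]));print(t,(q[:2]/q[2]).round(),end="; ")
E
python3 -c "
from h import *
tilt()"
```

```text
[436.8  40.4  38.1] blobs [(array([282., 226.]), [245, 191, 75, 72, 4599])]
0 [279. 229.]; 15 [279. 237.]; 30 [279. 249.]; 45 [279. 265.]; 60 [279. 284.]; 75 [279. 303.]; 90 [279. 321.];
```

>>> apply_moves(moves=[{"gripper":1,"dx":-0.09,"dy":0,"dz":-0.1,"roll":0},{"gripper":1,"dx":-0.11,"dy":0,"dz":-0.09,"roll":0},{"gripper":1,"dx":0,"dy":0,"dz":0,"roll":0}])

```text
clock: 18.12
position: [438.4, 23.4, 53.7]
eef_rot: [[-0.067, 0.998, 0.002], [0.998, 0.067, -0.001], [-0.002, 0.002, -1.0]]
ft_force: [-0.2, 0.0, -1.2]
width: 53.9
grip_force: 22.3
```

>>> apply_moves(moves=[{"gripper":1,"dx":-0.13,"dy":0,"dz":-0.06,"roll":0},{"gripper":1,"dx":-0.14,"dy":0,"dz":-0.05,"roll":0},{"gripper":1,"dx":0,"dy":0,"dz":0,"roll":0}])

```text
clock: 18.5
position: [439.5, 2.1, 62.1]
eef_rot: [[-0.067, 0.998, 0.001], [0.998, 0.067, -0.0], [-0.0, 0.001, -1.0]]
ft_force: [0.1, 0.6, -1.6]
width: 53.9
grip_force: 22.3
```

```bash
python3 -c "
from h import *
tilt()
a=robot.camera('side')[110:270,160:360];b=robot.camera('scene')[120:280,220:420]
cv2.imwrite('pics/c6.png',cv2.resize(np.hstack([a,b])[:,:,::-1],None,fx=2,fy=2,interpolation=cv2.INTER_CUBIC))"
```

```text
[439.5   2.1  62.1] blobs [(array([282., 227.]), [243, 189, 79, 79, 5085])]
0 [279. 229.]; 15 [279. 237.]; 30 [279. 249.]; 45 [279. 265.]; 60 [279. 284.]; 75 [279. 303.]; 90 [279. 321.];
```

View pics/c6.png

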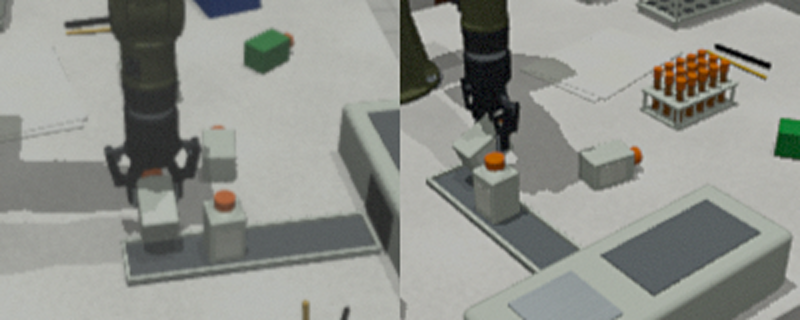

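The crop shows A now tilted cap-up by about 35°, with the base lifted over the near lip. I'll go back and push the base against the lip once more, keeping contact this time.

>>> apply_moves(moves=[{"gripper":1,"dx":0.24,"dy":0,"dz":0,"roll":0},{"gripper":1,"dx":0.24,"dy":0,"dz":0,"roll":0},{"gripper":1,"dx":0,"dy":0,"dz":0.1,"roll":0},{"gripper":1,"dx":0,"dy":0,"dz":0.09,"roll":0},{"gripper":1,"dx":0,"dy":0,"dz":0,"roll":0}])

```text
clock: 19.27
position: [435.5, 40.9, 45.6]
eef_rot: [[-0.068, 0.998, -0.002], [0.998, 0.068, -0.0], [-0.0, -0.002, -1.0]]
ft_force: [0.2, -0.7, -2.2]
width: 53.5
grip_force: 22.3
```

>>> apply_moves(moves=[{"gripper":1,"dx":-0.05,"dy":0,"dz":0,"roll":0},{"gripper":1,"dx":0,"dy":0,"dz":0,"roll":0}])

```text
clock: 19.52
position: [437.0, 36.9, 46.7]
eef_rot: [[-0.068, 0.998, 0.0], [0.998, 0.068, -0.0], [-0.0, 0.0, -1.0]]
ft_force: [0.2, 0.6, -0.8]
width: 54.0
grip_force: 22.3
```

>>> apply_moves(moves=[{"gripper":1,"dx":-0.05,"dy":0,"dz":0,"roll":0},{"gripper":1,"dx":0,"dy":0,"dz":0,"roll":0}])

```text
clock: 19.77
position: [437.2, 33.1, 46.6]
eef_rot: [[-0.068, 0.998, 0.0], [0.998, 0.068, -0.0], [-0.0, 0.0, -1.0]]
ft_force: [-0.4, -0.1, -1.7]
width: 53.9
grip_force: 22.3
```

>>> apply_moves(moves=[{"gripper":1,"dx":-0.05,"dy":0,"dz":0,"roll":0},{"gripper":1,"dx":0,"dy":0,"dz":0,"roll":0}])

```text
clock: 20.02
position: [437.3, 29.1, 46.5]
eef_rot: [[-0.068, 0.998, 0.0], [0.998, 0.068, -0.0], [-0.0, 0.0, -1.0]]
ft_force: [-0.5, 0.3, -0.6]
width: 53.8
grip_force: 22.3
```

>>> apply_moves(moves=[{"gripper":1,"dx":-0.05,"dy":0,"dz":0,"roll":0},{"gripper":1,"dx":0,"dy":0,"dz":0,"roll":0}])

```text
clock: 20.27
position: [437.6, 25.2, 46.5]
eef_rot: [[-0.068, 0.998, -0.0], [0.998, 0.068, -0.0], [-0.0, -0.0, -1.0]]
ft_force: [-0.4, 0.2, -1.5]
width: 53.9
grip_force: 22.3
```

>>> apply_moves(moves=[{"gripper":1,"dx":-0.05,"dy":0,"dz":0,"roll":0},{"gripper":1,"dx":0,"dy":0,"dz":0,"roll":0}])

```text
clock: 20.52
position: [437.9, 21.1, 46.5]
eef_rot: [[-0.068, 0.998, -0.0], [0.998, 0.068, -0.0], [-0.0, -0.0, -1.0]]
ft_force: [0.0, 0.8, -1.5]
width: 53.8
grip_force: 22.3
```

>>> apply_moves(moves=[{"gripper":1,"dx":-0.05,"dy":0,"dz":0,"roll":0},{"gripper":1,"dx":0,"dy":0,"dz":0,"roll":0}])

```text
clock: 20.78
position: [438.1, 17.2, 46.5]
eef_rot: [[-0.068, 0.998, -0.0], [0.998, 0.068, -0.0], [-0.0, -0.0, -1.0]]
ft_force: [-0.9, -0.3, -1.6]
width: 53.8
grip_force: 22.3
```

>>> apply_moves(moves=[{"gripper":1,"dx":-0.05,"dy":0,"dz":0,"roll":0},{"gripper":1,"dx":0,"dy":0,"dz":0,"roll":0}])

```text
clock: 21.02
position: [438.4, 13.2, 46.5]
eef_rot: [[-0.068, 0.998, 0.0], [0.998, 0.068, -0.0], [-0.0, 0.0, -1.0]]
ft_force: [-0.8, 0.8, -2.6]
width: 53.4
grip_force: 22.3
```

```bash
python3 -c "
from h import *
print(robot.sense()['position'])
a=robot.camera('side')[150:250,200:300];b=robot.camera('scene')[150:250,210:310]
cv2.imwrite('pics/c7.png',cv2.resize(np.hstack([a,b])[:,:,::-1],None,fx=4,fy=4,interpolation=cv2.INTER_CUBIC))"
```

```text
[438.4  13.2  46.5]
```

View pics/c7.png

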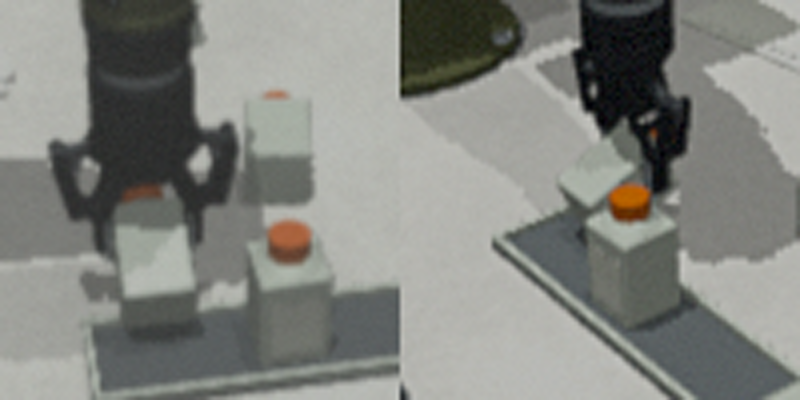

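A is over the lane tilted only about 25–30°, with the base edges at crop (157,295) and (160,328). I'll compute the angle.

```bash
python3 -c "
from h import *
c=cam('side')
def vp(p,x=441.):
    e,d=ray(c,p);return (e+d*(x-e[0])/d[0])
# plane through TCP containing u,z ; normal n = tool y
s=robot.sense();n=np.array(s['eef_rot'])[:,1];o=np.array(s['position'])
for q in [(160,328),(157,295),(145,225),(142,190)]:
    p=(200+q[0]/4,150+q[1]/4)
    e,d=ray(c,p);X=e+d*(n@(o-e))/(n@d);print(q,X)
"
```

```text
(160, 328) [440.8 -21.5  -0. ]
(157, 295) [440.1 -11.1  24.3]
(145, 225) [435.8  51.3  41.7]
(142, 190) [435.1  60.8  68.8]
```

```bash
python3 -c "
from h import *
c=cam('scene')
s=robot.sense();R=np.array(s['eef_rot']);n=R[:,1];o=np.array(s['position'])
for off in(-27,27):
  for q in [(560,182),(628,122),(608,210),(645,155)]:
    p=(210+(q[0]-400)/4,150+q[1]/4)
    e,d=ray(c,p);X=e+d*(n@(o+off*n-e))/(n@d);v=X-o;print(off,q,'u,z rel TCP',R[:,0]@v,v[2])
"
```

```text
-27 (560, 182) u,z rel TCP -54.89600458968868 9.681345416229433
-27 (628, 122) u,z rel TCP 17.137209296131335 40.97782131289354
-27 (608, 210) u,z rel TCP -9.003824801112588 -37.84214277911461
-27 (645, 155) u,z rel TCP 32.89760522043021 1.8471477177922822
27 (560, 182) u,z rel TCP -87.08258267130867 49.18908664189634
27 (628, 122) u,z rel TCP -18.881263056280293 78.82070850505194
27 (608, 210) u,z rel TCP -43.63169310594447 4.1936681010929675
27 (645, 155) u,z rel TCP -3.959260528442273 41.771638601811006
```

>>> apply_moves(moves=[{"gripper":1,"dx":0,"dy":0,"dz":-0.15,"roll":0},{"gripper":1,"dx":0.2,"dy":0,"dz":-0.05,"roll":0},{"gripper":1,"dx":0.3,"dy":0,"dz":0,"roll":0},{"gripper":1,"dx":0.2,"dy":0,"dz":0.1,"roll":0},{"gripper":1,"dx":0,"dy":0,"dz":0.15,"roll":0},{"gripper":1,"dx":0,"dy":0,"dz":0,"roll":0}])

```text
clock: 21.88
position: [433.1, 69.1, 41.1]
eef_rot: [[-0.069, 0.998, -0.003], [0.998, 0.069, -0.001], [-0.001, -0.003, -1.0]]
ft_force: [-0.1, -0.2, -1.8]
width: 53.6
grip_force: 22.2
```

>>> apply_moves(moves=[{"gripper":1,"dx":0,"dy":0,"dz":0.05,"roll":0},{"gripper":1,"dx":0,"dy":0,"dz":0,"roll":0}])

```text
clock: 22.12
position: [434.4, 68.8, 38.2]
eef_rot: [[-0.068, 0.998, -0.0], [0.998, 0.068, -0.0], [-0.0, -0.0, -1.0]]
ft_force: [0.1, 0.2, -1.4]
width: 53.8
grip_force: 22.2
```

>>> apply_moves(moves=[{"gripper":1,"dx":0,"dy":0,"dz":0.05,"roll":0},{"gripper":1,"dx":0,"dy":0,"dz":0,"roll":0}])

```text
clock: 22.38
position: [434.4, 69.1, 34.3]
eef_rot: [[-0.068, 0.998, -0.0], [0.998, 0.068, -0.0], [-0.0, -0.0, -1.0]]
ft_force: [0.4, 0.7, -1.5]
width: 54.2
grip_force: 22.2
```

>>> apply_moves(moves=[{"gripper":1,"dx":0,"dy":0,"dz":0.04,"roll":0},{"gripper":1,"dx":0,"dy":0,"dz":0,"roll":0}])

```text
clock: 22.62
position: [434.9, 69.9, 31.7]
eef_rot: [[-0.069, 0.998, 0.001], [0.998, 0.069, 0.001], [0.001, 0.001, -1.0]]
ft_force: [-1.8, 1.5, 4.0]
width: 53.9
grip_force: 22.9
```

>>> apply_moves(moves=[{"gripper":1,"dx":0,"dy":0,"dz":0.04,"roll":0},{"gripper":1,"dx":0,"dy":0,"dz":0,"roll":0}])

```text
clock: 22.88
position: [435.4, 70.9, 29.0]
eef_rot: [[-0.069, 0.998, 0.001], [0.998, 0.069, 0.004], [0.003, 0.002, -1.0]]
ft_force: [-1.5, 4.9, 8.4]
width: 53.8
grip_force: 23.5
```

>>> apply_moves(moves=[{"gripper":1,"dx":0,"dy":0,"dz":0.04,"roll":0},{"gripper":1,"dx":0,"dy":0,"dz":0,"roll":0}])

```text
clock: 23.12
position: [436.0, 71.1, 26.1]
eef_rot: [[-0.069, 0.998, 0.003], [0.998, 0.069, 0.004], [0.004, 0.003, -1.0]]
ft_force: [-1.5, 4.9, 8.8]
width: 54.0
grip_force: 23.5
```

>>> apply_moves(moves=[{"gripper":1,"dx":0,"dy":0,"dz":-0.25,"roll":0},{"gripper":-0.2,"dx":0,"dy":0,"dz":-0.15,"roll":0},{"gripper":-0.24,"dx":0,"dy":0,"dz":0,"roll":0}], force=20)

```text
clock: 23.5
position: [435.5, 69.4, 57.6]
eef_rot: [[-0.068, 0.998, 0.002], [0.998, 0.068, 0.0], [0.0, 0.002, -1.0]]
ft_force: [-0.5, -0.1, -0.8]
width: 53.6
grip_force: 22.5
```

>>> apply_moves(moves=[{"gripper":-0.245,"dx":0,"dy":0,"dz":0,"roll":0},{"gripper":-0.245,"dx":0,"dy":0,"dz":0,"roll":0}])

```text
clock: 23.75
position: [434.0, 69.2, 56.3]
eef_rot: [[-0.068, 0.998, -0.001], [0.998, 0.068, -0.0], [-0.0, -0.001, -1.0]]
ft_force: [0.4, 0.6, -1.5]
width: 53.9
grip_force: 22.5
```

>>> apply_moves(moves=[{"gripper":-0.25,"dx":0,"dy":0,"dz":0,"roll":0},{"gripper":-0.25,"dx":0,"dy":0,"dz":0,"roll":0}])

```text
clock: 24.0
position: [434.4, 69.3, 56.6]
eef_rot: [[-0.068, 0.998, -0.001], [0.998, 0.068, -0.0], [-0.0, -0.001, -1.0]]
ft_force: [0.1, -0.9, -1.8]
width: 53.7
grip_force: 22.5
```

>>> apply_moves(moves=[{"gripper":-0.255,"dx":0,"dy":0,"dz":0,"roll":0},{"gripper":-0.255,"dx":0,"dy":0,"dz":0,"roll":0}])

```text
clock: 24.25
position: [434.6, 69.3, 56.9]
eef_rot: [[-0.068, 0.998, 0.0], [0.998, 0.068, 0.0], [0.0, 0.0, -1.0]]
ft_force: [-1.2, -0.6, -1.0]
width: 53.2
grip_force: 22.5
```

>>> apply_moves(moves=[{"gripper":-0.26,"dx":0,"dy":0,"dz":0,"roll":0},{"gripper":-0.26,"dx":0,"dy":0,"dz":0,"roll":0}])

```text
clock: 24.5
position: [434.6, 69.3, 56.9]
eef_rot: [[-0.068, 0.998, 0.0], [0.998, 0.068, 0.0], [0.0, 0.0, -1.0]]
ft_force: [-0.4, -0.0, -1.8]
width: 53.5
grip_force: 15.4
```

The grip force does fall off in a narrow band (15.4 N at −0.26), so I can dial it down finely.

>>> apply_moves(moves=[{"gripper":-0.262,"dx":0,"dy":0,"dz":0,"roll":0},{"gripper":-0.262,"dx":0,"dy":0,"dz":0,"roll":0}])

```text
clock: 24.75
position: [434.6, 69.3, 56.9]
eef_rot: [[-0.068, 0.998, -0.0], [0.998, 0.068, -0.0], [-0.0, -0.0, -1.0]]
ft_force: [0.2, 1.2, -2.3]
width: 53.8
grip_force: 8.8
```

>>> apply_moves(moves=[{"gripper":-0.264,"dx":0,"dy":0,"dz":0,"roll":0},{"gripper":-0.264,"dx":0,"dy":0,"dz":0,"roll":0}])

```text
clock: 25.0
position: [434.5, 69.3, 56.9]
eef_rot: [[-0.068, 0.998, -0.0], [0.998, 0.068, 0.0], [0.0, -0.0, -1.0]]
ft_force: [-0.2, 0.6, -1.5]
width: 54.1
grip_force: 1.2
```

>>> apply_moves(moves=[{"gripper":-0.265,"dx":0,"dy":0,"dz":0,"roll":0},{"gripper":-0.265,"dx":0,"dy":0,"dz":0,"roll":0}])

```text
clock: 25.25
position: [434.6, 69.3, 57.0]
eef_rot: [[-0.068, 0.998, 0.0], [0.998, 0.068, 0.0], [0.0, 0.0, -1.0]]
ft_force: [-0.7, 0.4, -1.0]
width: 54.2
grip_force: 0.2
```

```bash
python3 -c "
from h import *
tilt()"
```

```text
[434.6  69.3  57. ] blobs [(array([530.,   4.]), [506, 0, 54, 14, 406]), (array([282., 280.]), [241, 235, 82, 90, 5694])]
0 [279. 229.]; 15 [279. 237.]; 30 [279. 249.]; 45 [279. 265.]; 60 [279. 284.]; 75 [279. 303.]; 90 [279. 321.];
```

The cap has moved to wrist row 280 and its top is showing, so A has pivoted most of the way. I'll take a light grip and lower it so the bench squares it up.

>>> apply_moves(moves=[{"gripper":-0.2635,"dx":0,"dy":0,"dz":0,"roll":0},{"gripper":-0.2635,"dx":0,"dy":0,"dz":0.03,"roll":0},{"gripper":-0.2635,"dx":0,"dy":0,"dz":0,"roll":0}])

```text
clock: 25.68
position: [434.6, 69.3, 54.4]
eef_rot: [[-0.069, 0.998, 0.0], [0.998, 0.069, 0.0], [0.0, 0.0, -1.0]]
ft_force: [-0.4, 1.1, -0.4]
width: 53.7
grip_force: 1.5
```

```bash
cat > t.py <<'E'
from h import *
s=robot.sense();im=robot.camera("wrist")
h=cv2.cvtColor(im,cv2.COLOR_RGB2HSV);m=cv2.inRange(h,(0,140,50),(15,255,255));n,l,st,ce=cv2.connectedComponentsWithStats(m)
print(s["position"],s["ft_force"],s["grip_force"],[(ce[i].round(),st[i].tolist()) for i in range(1,n) if st[i][4]>80])
im=robot.camera("scene");h=cv2.cvtColor(im,cv2.COLOR_RGB2HSV);m=cv2.inRange(h,(0,140,50),(15,255,255));n,l,st,ce=cv2.connectedComponentsWithStats(m)
print("scene",[(ce[i].round(),st[i].tolist()) for i in range(1,n) if 4<st[i][4]<200 and ce[i][0]<340 and ce[i][1]>100])
E
python3 t.py
```

```text
[434.6  69.3  54.4] [-0.4  1.1 -0.4] 1.4724102057516575 [(array([530.,   3.]), [510, 0, 50, 13, 286]), (array([282., 284.]), [240, 238, 85, 92, 6016])]
scene [(array([282., 178.]), [281, 175, 3, 6, 12]), (array([286., 176.]), [286, 175, 2, 4, 7]), (array([338., 197.]), [336, 194, 5, 8, 24]), (array([267., 201.]), [263, 197, 9, 8, 52])]
```

>>> apply_moves(moves=[{"gripper":-0.264,"dx":0,"dy":0,"dz":0.04,"roll":0},{"gripper":-0.264,"dx":0,"dy":0,"dz":0.04,"roll":0},{"gripper":-0.264,"dx":0,"dy":0,"dz":0.0,"roll":0}])

```text
clock: 26.15
position: [434.4, 69.3, 47.7]
eef_rot: [[-0.068, 0.998, -0.0], [0.998, 0.068, -0.0], [-0.0, -0.0, -1.0]]
ft_force: [0.3, -0.1, -1.8]
width: 54.1
grip_force: 1.3
```

```bash
python3 t.py; python3 -c "
from h import *
a=robot.camera('side')[130:230,190:290];b=robot.camera('scene')[140:240,230:330]
cv2.imwrite('pics/c8.png',cv2.resize(np.hstack([a,b])[:,:,::-1],None,fx=4,fy=4,interpolation=cv2.INTER_CUBIC))"
```

```text
[434.4  69.3  47.7] [ 0.3 -0.1 -1.8] 1.305746678262949 [(array([282., 293.]), [238, 244, 89, 98, 6851])]
scene [(array([285., 173.]), [284, 172, 3, 3, 7]), (array([282., 178.]), [281, 177, 3, 4, 6]), (array([286., 178.]), [286, 176, 2, 5, 8]), (array([338., 197.]), [336, 194, 5, 8, 24]), (array([267., 201.]), [263, 197, 9, 8, 53])]
```

The cap size shows its top at about 102 mm while the gripper lowers, so A is standing on the bench. I'll open slightly so it settles, then measure again.

>>> apply_moves(moves=[{"gripper":-0.3,"dx":0,"dy":0,"dz":0,"roll":0},{"gripper":-0.36,"dx":0,"dy":0,"dz":0,"roll":0},{"gripper":-0.36,"dx":0,"dy":0,"dz":0,"roll":0},{"gripper":-0.36,"dx":0,"dy":0,"dz":0,"roll":0}])

```text
clock: 26.85
position: [434.6, 69.3, 48.1]
eef_rot: [[-0.068, 0.998, 0.0], [0.998, 0.068, 0.0], [0.0, 0.0, -1.0]]
ft_force: [0.2, -0.6, -0.1]
width: 58.3
grip_force: 0.0
```

```bash
python3 t.py
python3 - <<'E'
from h import *
K=robot.get_calibration("wrist")["camera_matrix"];M=robot.get_calibration("wrist")["mount"]
s=robot.sense();z=s["position"][2]
for u0 in(-20,-10,0,10,20):
    a=np.linspace(0,6.28,40);P=[(u0+16*np.cos(t),16*np.sin(t),z-h) for t in a for h in(82,104)]
    q=np.array([K@(M[:3,:3].T@(np.array(p)-M[:3,3])) for p in P]);q=q[:,:2]/q[:,2:];print(u0,q.min(0),q.max(0))
E
```

```text
[434.6  69.3  48.1] [ 0.2 -0.6 -0.1] 0.0 [(array([527.,   2.]), [519, 0, 21, 8, 81]), (array([281., 293.]), [237, 244, 89, 98, 6786])]
scene [(array([285., 173.]), [284, 172, 3, 3, 7]), (array([281., 178.]), [280, 175, 4, 6, 12]), (array([287., 178.]), [286, 176, 2, 4, 7]), (array([338., 197.]), [336, 194, 5, 8, 24]), (array([267., 201.]), [263, 197, 9, 8, 52])]
-20 [235.5 312.1] [321.1 417.7]
-10 [234.3 291.6] [322.1 397.6]
0 [233.  270.2] [323.3 376.5]
10 [231.7 247.7] [324.5 354.3]
20 [230.2 224. ] [325.8 330.8]
```

A stands upright about 11 mm ahead of the pads. I'll centre on it, grip firmly, lift and carry it straight into the lane at own x ≈ −135.

>>> apply_moves(moves=[{"gripper":-0.36,"dx":0.07,"dy":0,"dz":0,"roll":0},{"gripper":-0.36,"dx":0.07,"dy":0,"dz":0,"roll":0},{"gripper":1,"dx":0,"dy":0,"dz":0,"roll":0},{"gripper":1,"dx":0,"dy":0,"dz":0,"roll":0},{"gripper":1,"dx":0,"dy":0,"dz":0,"roll":0},{"gripper":1,"dx":0,"dy":0,"dz":-0.15,"roll":0},{"gripper":1,"dx":0,"dy":0,"dz":-0.15,"roll":0},{"gripper":1,"dx":-0.15,"dy":0,"dz":0,"roll":0},{"gripper":1,"dx":-0.3,"dy":0,"dz":0,"roll":0},{"gripper":1,"dx":-0.3,"dy":0,"dz":0,"roll":0},{"gripper":1,"dx":-0.3,"dy":0,"dz":0,"roll":0},{"gripper":1,"dx":-0.3,"dy":0,"dz":0,"roll":0},{"gripper":1,"dx":-0.29,"dy":0,"dz":0,"roll":0},{"gripper":1,"dx":0,"dy":0,"dz":0,"roll":0},{"gripper":1,"dx":0,"dy":0,"dz":0,"roll":0}], force=50)

```text
clock: 28.82
position: [442.4, -50.5, 72.0]
eef_rot: [[-0.068, 0.998, -0.0], [0.998, 0.068, 0.0], [0.0, -0.0, -1.0]]
ft_force: [1.0, 1.3, -0.7]
width: 53.5
grip_force: 52.9
```

```bash
python3 t.py
```

```text
[442.4 -50.5  72. ] [ 1.   1.3 -0.7] 52.92432367801666 [(array([496., 304.]), [447, 267, 95, 81, 5021]), (array([282., 315.]), [240, 273, 86, 81, 5569])]
scene [(array([249., 183.]), [247, 179, 6, 9, 37]), (array([256., 184.]), [255, 182, 2, 4, 6]), (array([338., 197.]), [336, 194, 5, 8, 24]), (array([267., 201.]), [262, 196, 10, 9, 55])]
```

>>> apply_moves(moves=[{"gripper":1,"dx":0,"dy":0,"dz":0.1,"roll":0},{"gripper":1,"dx":0,"dy":0,"dz":0.1,"roll":0},{"gripper":1,"dx":0,"dy":0,"dz":0.03,"roll":0},{"gripper":1,"dx":0,"dy":0,"dz":0,"roll":0}])

```text
clock: 29.42
position: [442.3, -50.0, 54.3]
eef_rot: [[-0.069, 0.998, -0.001], [0.998, 0.069, 0.0], [0.0, -0.001, -1.0]]
ft_force: [-5.3, 1.2, 14.8]
width: 53.1
grip_force: 54.8
```

>>> apply_moves(moves=[{"gripper":-0.3,"dx":0,"dy":0,"dz":-0.03,"roll":0},{"gripper":-0.5,"dx":0,"dy":0,"dz":0,"roll":0},{"gripper":-0.5,"dx":0,"dy":0,"dz":0,"roll":0},{"gripper":-0.5,"dx":0,"dy":0,"dz":-0.3,"roll":0},{"gripper":-0.5,"dx":0,"dy":0,"dz":-0.5,"roll":0},{"gripper":-0.5,"dx":0,"dy":0,"dz":-0.6,"roll":0},{"gripper":-0.5,"dx":0,"dy":0,"dz":-0.6,"roll":0},{"gripper":-1,"dx":0.5,"dy":0.4,"dz":-0.2,"roll":0},{"gripper":-1,"dx":0.5,"dy":0.4,"dz":0,"roll":0},{"gripper":-1,"dx":0,"dy":0,"dz":0,"roll":0},{"gripper":-1,"dx":0,"dy":0,"dz":0,"roll":0}])

```text
clock: 30.8
position: [500.5, 33.6, 231.4]
eef_rot: [[-0.069, 0.998, -0.002], [0.998, 0.069, -0.001], [-0.0, -0.002, -1.0]]
ft_force: [-1.0, 1.3, -0.3]
width: 85.3
grip_force: 0.0
```

Run:
```python
from h import *
s=robot.sense();c=cam("wrist",s);im=robot.camera("wrist");cv2.imwrite("pics/w5.png",im[:,:,::-1])
h=cv2.cvtColor(im,cv2.COLOR_RGB2HSV);m=cv2.inRange(h,(0,140,60),(15,255,255));n,l,st,ce=cv2.connectedComponentsWithStats(m)
print(s["position"])
for i in range(1,n):
    if st[i][4]>60: print(ce[i],st[i],plane(c,ce[i],30),plane(c,ce[i],108))
```

```text
[500.5  33.6 231.4]
[352.2  21.3] [337  12  30  22 475] [561.  215.1  30. ] [546.5 190.4 108. ]
[219.8 279.1] [205 266  31  28 658] [427.8 -92.6  30. ] [443.5 -47.4 108. ]
[311.3 284.8] [297 272  30  27 646] [549.2 -92.3  30. ] [537.3 -47.2 108. ]
```

View pics/w5.png

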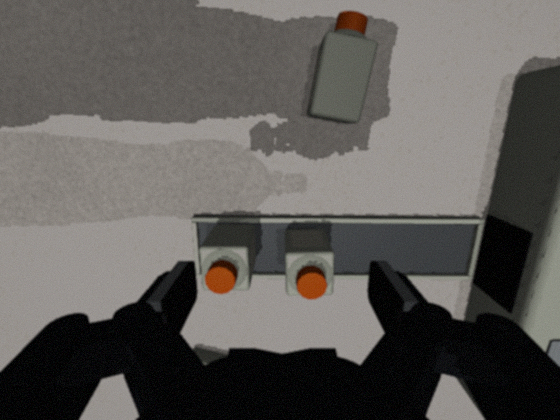

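View 14 shows bottle A and the neighbour both standing in the lane, with caps at (220,279) and (311,285), and B unmoved with its cap at (352,21). That was my last picture, so from here I rely on numbers. Bottle B is next.

>>> apply_moves(moves=[{"gripper":-1,"dx":0,"dy":0,"dz":0,"roll":0.92},{"gripper":-1,"dx":0.32,"dy":0.09,"dz":0,"roll":0},{"gripper":-1,"dx":0.32,"dy":0.09,"dz":0.2,"roll":0},{"gripper":-1,"dx":0.32,"dy":0.09,"dz":0.3,"roll":0},{"gripper":-1,"dx":0.32,"dy":0.09,"dz":0.3,"roll":0},{"gripper":-1,"dx":0.32,"dy":0.09,"dz":0.3,"roll":0},{"gripper":-1,"dx":0.32,"dy":0.08,"dz":0.3,"roll":0},{"gripper":-1,"dx":0,"dy":0,"dz":0,"roll":0},{"gripper":-1,"dx":0,"dy":0,"dz":0,"roll":0}])

```text
clock: 31.98
position: [557.2, 181.5, 120.5]
eef_rot: [[0.093, 0.996, -0.0], [0.996, -0.093, -0.001], [-0.001, -0.0, -1.0]]
ft_force: [-0.0, -0.6, 0.7]
width: 85.1
grip_force: 0.0
```

Run:
```python
from h import *
s=robot.sense();c=cam("wrist",s);im=robot.camera("wrist")
h=cv2.cvtColor(im,cv2.COLOR_RGB2HSV);m=cv2.inRange(h,(0,140,50),(15,255,255));n,l,st,ce=cv2.connectedComponentsWithStats(m)
print(s["position"],s["eef_rot"])
for i in range(1,n):
    if st[i][4]>60: print(ce[i],st[i],plane(c,ce[i],35))
g=cv2.GaussianBlur(cv2.cvtColor(im,cv2.COLOR_RGB2GRAY),(5,5),0).astype(int)
for r in (230,250,270,285): print(r,g[r,200:360:4])
for x in(265,281,297): print(x,g[200:340:4,x])
```

```text
[557.2 181.5 120.5] [[ 0.1  1.  -0. ]
 [ 1.  -0.1 -0. ]
 [-0.  -0.  -1. ]]
[281.4 181. ] [263 168  38  26 848] [560.7 212.9  35. ]
230 [133 138 132 135 136 133 137 135 134 136 132 137 112 133 134 133 132 132
 133 132 133 132 131 131 131 131 131 130 119 122 148 149 149 149 149 149
 149 148 148 147]
250 [130 131 132 130 135 131 134 134 135 132 138 134 108 131 131 131 131 132
 131 131 131 130 136 139 143 144 144 147 125 139 148 149 148 146 146 149
 149 149 149 148]
270 [129 140 143 147 144 149 149 147 148 148 148 148 110 127 130 133 139 145
 146 147 147 147 148 147 147 147 147 146 116 146 148 148 148 148 149 149
 148 148 149 149]
285 [149 149 149 147 148 149 148 147 148 149 148 147 121 145 146 146 146 146
 147 146 147 146 146 145 146 146 146 143 118 149 148 149 148 148 150 148
 148 148 148 149]
265 [ 58  55  98 132 135 133 133 132 133 133 132 130 131 130 130 131 129 131
 146 147 146 146 146 146 138 147 148 147 147 149 148 146 147 148 146]
281 [ 61  61  64  72 117 133 133 132 132 131 130 132 131 131 131 138 147 148
 147 146 147 146 146 146 137 147 149 148 149 148 147 147 146 145 148]
297 [ 65  60  62  70  69 102 132 130 131 131 130 132 134 148 148 147 147 147
 147 146 146 146 145 145 139 146 150 149 146 147 147 147 146 148 149]
```

B is centred (sides at columns 248 and 312, base edge at row 296). Same procedure: grasp, lift, ease the grip.

>>> apply_moves(moves=[{"gripper":-1,"dx":0,"dy":0,"dz":0.4,"roll":0},{"gripper":-1,"dx":0,"dy":0,"dz":0.4,"roll":0},{"gripper":-1,"dx":0,"dy":0,"dz":0.4,"roll":0},{"gripper":-1,"dx":0,"dy":0,"dz":0.18,"roll":0},{"gripper":1,"dx":0,"dy":0,"dz":0,"roll":0},{"gripper":1,"dx":0,"dy":0,"dz":0,"roll":0},{"gripper":1,"dx":0,"dy":0,"dz":0,"roll":0},{"gripper":1,"dx":0,"dy":0,"dz":0,"roll":0},{"gripper":1,"dx":0,"dy":0,"dz":0,"roll":0},{"gripper":1,"dx":0,"dy":0,"dz":-0.2,"roll":0},{"gripper":1,"dx":0,"dy":0,"dz":-0.25,"roll":0},{"gripper":1,"dx":0,"dy":0,"dz":-0.15,"roll":0},{"gripper":-0.24,"dx":0,"dy":0,"dz":0,"roll":0},{"gripper":-0.255,"dx":0,"dy":0,"dz":0,"roll":0},{"gripper":-0.26,"dx":0,"dy":0,"dz":0,"roll":0}], force=20)

```text
clock: 33.9
position: [556.8, 182.6, 56.9]
eef_rot: [[0.092, 0.996, -0.001], [0.996, -0.092, -0.0], [-0.001, -0.001, -1.0]]
ft_force: [0.2, 0.3, -1.4]
width: 54.2
grip_force: 21.7
```

```bash
python3 t.py
```

```text
[556.8 182.6  56.9] [ 0.2  0.3 -1.4] 21.696416437625885 [(array([284., 227.]), [250, 200, 70, 56, 3372])]
scene [(array([252., 188.]), [248, 184, 9, 8, 47]), (array([340., 188.]), [339, 187, 3, 3, 6]), (array([267., 201.]), [262, 197, 10, 8, 51])]
```

>>> apply_moves(moves=[{"gripper":-0.262,"dx":0,"dy":0,"dz":0,"roll":0},{"gripper":-0.263,"dx":0,"dy":0,"dz":0,"roll":0}])

```text
clock: 34.25
position: [557.4, 182.8, 57.5]
eef_rot: [[0.092, 0.996, -0.0], [0.996, -0.092, -0.0], [-0.0, -0.0, -1.0]]
ft_force: [-1.1, 0.5, -1.5]
width: 54.1
grip_force: 21.7
```

```bash
python3 t.py
```

```text
[557.4 182.8  57.5] [-1.1  0.5 -1.5] 21.69569581747055 [(array([284., 227.]), [250, 201, 69, 55, 3364])]
scene [(array([252., 188.]), [248, 184, 9, 8, 48]), (array([267., 201.]), [262, 197, 10, 8, 53])]
```

>>> apply_moves(moves=[{"gripper":-0.265,"dx":0,"dy":0,"dz":0,"roll":0},{"gripper":-0.265,"dx":0,"dy":0,"dz":0,"roll":0}])

```text
clock: 34.6
position: [557.5, 182.8, 57.7]
eef_rot: [[0.092, 0.996, 0.0], [0.996, -0.092, 0.0], [0.0, 0.0, -1.0]]
ft_force: [0.2, 0.0, -2.0]
width: 54.5
grip_force: 21.7
```

>>> apply_moves(moves=[{"gripper":-0.267,"dx":0,"dy":0,"dz":0,"roll":0},{"gripper":-0.267,"dx":0,"dy":0,"dz":0,"roll":0}])

```text
clock: 34.85
position: [557.5, 182.8, 57.7]
eef_rot: [[0.092, 0.996, 0.0], [0.996, -0.092, -0.0], [-0.0, 0.0, -1.0]]
ft_force: [-0.2, 0.0, -1.5]
width: 54.0
grip_force: 21.7
```

>>> apply_moves(moves=[{"gripper":-0.268,"dx":0,"dy":0,"dz":0,"roll":0},{"gripper":-0.268,"dx":0,"dy":0,"dz":0,"roll":0}])

```text
clock: 35.1
position: [557.5, 182.9, 57.7]
eef_rot: [[0.092, 0.996, -0.0], [0.996, -0.092, -0.0], [-0.0, -0.0, -1.0]]
ft_force: [-0.9, -0.4, -0.8]
width: 54.2
grip_force: 21.6
```

>>> apply_moves(moves=[{"gripper":-0.27,"dx":0,"dy":0,"dz":0,"roll":0},{"gripper":-0.27,"dx":0,"dy":0,"dz":0,"roll":0}])

```text
clock: 35.35
position: [557.5, 182.8, 57.7]
eef_rot: [[0.092, 0.996, -0.0], [0.996, -0.092, -0.0], [-0.0, -0.0, -1.0]]
ft_force: [0.2, -0.4, -1.4]
width: 54.1
grip_force: 17.8
```

>>> apply_moves(moves=[{"gripper":-0.272,"dx":0,"dy":0,"dz":0,"roll":0},{"gripper":-0.272,"dx":0,"dy":0,"dz":0,"roll":0}])

```text
clock: 35.6
position: [557.5, 182.8, 57.7]
eef_rot: [[0.092, 0.996, -0.0], [0.996, -0.092, -0.0], [-0.0, -0.0, -1.0]]
ft_force: [-0.4, -0.1, -1.8]
width: 54.3
grip_force: 14.2
```

>>> apply_moves(moves=[{"gripper":-0.275,"dx":0,"dy":0,"dz":0,"roll":0},{"gripper":-0.275,"dx":0,"dy":0,"dz":0,"roll":0}])

```text
clock: 35.85
position: [557.5, 182.8, 57.7]
eef_rot: [[0.092, 0.996, 0.0], [0.996, -0.092, -0.0], [-0.0, 0.0, -1.0]]
ft_force: [-1.6, 0.3, -1.5]
width: 54.2
grip_force: 9.2
```

>>> apply_moves(moves=[{"gripper":-0.2765,"dx":0,"dy":0,"dz":0,"roll":0},{"gripper":-0.2765,"dx":0,"dy":0,"dz":0,"roll":0}])

```text
clock: 36.1
position: [557.5, 182.8, 57.7]
eef_rot: [[0.092, 0.996, 0.0], [0.996, -0.092, 0.0], [0.0, 0.0, -1.0]]
ft_force: [0.3, 0.1, -1.6]
width: 54.4
grip_force: 7.0
```

```bash
python3 t.py
```

```text
[557.5 182.8  57.7] [ 0.3  0.1 -1.6] 7.011704072356224 [(array([284., 228.]), [250, 201, 70, 55, 3373])]
scene [(array([252., 188.]), [248, 184, 9, 8, 52]), (array([267., 201.]), [262, 197, 10, 8, 52])]
```

>>> apply_moves(moves=[{"gripper":-0.278,"dx":0,"dy":0,"dz":0,"roll":0},{"gripper":-0.278,"dx":0,"dy":0,"dz":0,"roll":0}])

```text
clock: 36.45
position: [557.7, 182.9, 57.9]
eef_rot: [[0.092, 0.996, 0.0], [0.996, -0.092, 0.0], [0.0, 0.0, -1.0]]
ft_force: [0.6, 0.6, -0.1]
width: 54.4
grip_force: 0.0
```

>>> apply_moves(moves=[{"gripper":-0.279,"dx":0,"dy":0,"dz":0,"roll":0},{"gripper":-0.279,"dx":0,"dy":0,"dz":0,"roll":0}])

```text
clock: 36.7
position: [557.6, 182.8, 57.8]
eef_rot: [[0.092, 0.996, 0.0], [0.996, -0.092, 0.0], [0.0, 0.0, -1.0]]
ft_force: [0.7, -0.0, 0.2]
width: 54.8
grip_force: 0.0
```

```bash
python3 t.py
```

```text
[557.6 182.8  57.8] [ 0.7 -0.   0.2] 0.0 [(array([279., 192.]), [253, 174, 53, 37, 1705])]
scene [(array([252., 188.]), [248, 184, 9, 8, 51]), (array([340., 196.]), [338, 193, 4, 8, 22]), (array([267., 201.]), [262, 197, 10, 8, 51])]
```

B slipped out and lies flat again under the gripper. I'll open, check its pose and regrasp.

>>> apply_moves(moves=[{"gripper":-1,"dx":0,"dy":0,"dz":-0.2,"roll":0},{"gripper":-1,"dx":0,"dy":0,"dz":-0.4,"roll":0},{"gripper":-1,"dx":0,"dy":0,"dz":-0.18,"roll":0},{"gripper":-1,"dx":0,"dy":0,"dz":0,"roll":0},{"gripper":-1,"dx":0,"dy":0,"dz":0,"roll":0}])

```text
clock: 37.42
position: [556.9, 182.6, 119.4]
eef_rot: [[0.092, 0.996, -0.001], [0.996, -0.092, -0.0], [-0.0, -0.001, -1.0]]
ft_force: [-0.5, -0.3, -0.7]
width: 85.2
grip_force: 0.0
```

```bash
cat > e.py <<'E'
from h import *
s=robot.sense();c=cam("wrist",s);im=robot.camera("wrist")
h=cv2.cvtColor(im,cv2.COLOR_RGB2HSV);m=cv2.inRange(h,(0,140,50),(15,255,255));n,l,st,ce=cv2.connectedComponentsWithStats(m)
print(s["position"])
for i in range(1,n):
    if st[i][4]>60: print(ce[i],st[i],plane(c,ce[i],35))
g=cv2.GaussianBlur(cv2.cvtColor(im,cv2.COLOR_RGB2GRAY),(3,3),0).astype(int)
def dips(v,o): 
    b=cv2.blur(v.astype(np.float32).reshape(1,-1),(15,1))[0];return [(o+i,int(v[i]-b[i])) for i in range(2,len(v)-2) if v[i]-b[i]<-10 and v[i]==v[i-2:i+3].min()]
for r in (225,240,255,270,285): print(r,dips(g[r,200:365],200))
for x in(262,281,300): print(x,dips(g[200:345,x],200))
E
python3 e.py
```

```text
[556.9 182.6 119.4]
[280.5 175.3] [262 162  38  26 856] [560.  218.7  35. ]
225 [(249, -21), (317, -30)]
240 [(250, -20), (317, -29)]
255 [(252, -24), (318, -27)]
270 [(254, -21), (318, -27)]
285 [(255, -22), (319, -26)]
262 []
281 [(212, -14), (213, -18)]
300 [(217, -12), (218, -16)]
```

>>> apply_moves(moves=[{"gripper":-1,"dx":0.09,"dy":0.03,"dz":0,"roll":-0.35},{"gripper":-1,"dx":0,"dy":0,"dz":0.4,"roll":0},{"gripper":-1,"dx":0,"dy":0,"dz":0.4,"roll":0},{"gripper":-1,"dx":0,"dy":0,"dz":0.4,"roll":0},{"gripper":-1,"dx":0,"dy":0,"dz":0.17,"roll":0},{"gripper":1,"dx":0,"dy":0,"dz":0,"roll":0},{"gripper":1,"dx":0,"dy":0,"dz":0,"roll":0},{"gripper":1,"dx":0,"dy":0,"dz":0,"roll":0},{"gripper":1,"dx":0,"dy":0,"dz":0,"roll":0},{"gripper":1,"dx":0,"dy":0,"dz":0,"roll":0},{"gripper":1,"dx":0,"dy":0,"dz":-0.2,"roll":0},{"gripper":1,"dx":0,"dy":0,"dz":-0.25,"roll":0},{"gripper":1,"dx":0,"dy":0,"dz":-0.17,"roll":0},{"gripper":-0.25,"dx":0,"dy":0,"dz":0,"roll":0},{"gripper":-0.26,"dx":0,"dy":0,"dz":0,"roll":0},{"gripper":-0.262,"dx":0,"dy":0,"dz":0,"roll":0}], force=20)

```text
clock: 39.48
position: [559.8, 189.5, 59.3]
eef_rot: [[0.031, 1.0, -0.001], [1.0, -0.031, -0.0], [-0.001, -0.001, -1.0]]
ft_force: [0.3, -0.6, -1.2]
width: 54.2
grip_force: 21.8
```

>>> apply_moves(moves=[{"gripper":-0.266,"dx":0,"dy":0,"dz":0,"roll":0},{"gripper":-0.266,"dx":0,"dy":0,"dz":0,"roll":0}])

```text
clock: 39.72
position: [560.3, 189.7, 59.7]
eef_rot: [[0.031, 1.0, -0.001], [1.0, -0.031, -0.0], [-0.0, -0.001, -1.0]]
ft_force: [-0.2, -0.4, -1.8]
width: 54.2
grip_force: 21.8
```

>>> apply_moves(moves=[{"gripper":-0.27,"dx":0,"dy":0,"dz":0,"roll":0},{"gripper":-0.27,"dx":0,"dy":0,"dz":0,"roll":0}])

```text
clock: 39.98
position: [560.5, 189.8, 60.1]
eef_rot: [[0.031, 1.0, -0.0], [1.0, -0.031, 0.0], [0.0, -0.0, -1.0]]
ft_force: [-0.5, -0.1, -1.8]
width: 54.2
grip_force: 17.8
```

>>> apply_moves(moves=[{"gripper":-0.273,"dx":0,"dy":0,"dz":0,"roll":0},{"gripper":-0.273,"dx":0,"dy":0,"dz":0,"roll":0}])

```text
clock: 40.22
position: [560.5, 189.8, 60.1]
eef_rot: [[0.031, 1.0, -0.0], [1.0, -0.031, 0.0], [0.0, -0.0, -1.0]]
ft_force: [0.2, 0.3, -2.3]
width: 54.7
grip_force: 12.5
```

>>> apply_moves(moves=[{"gripper":-0.2758,"dx":0,"dy":0,"dz":0,"roll":0},{"gripper":-0.2764,"dx":0,"dy":0,"dz":0,"roll":0},{"gripper":-0.2764,"dx":0,"dy":0,"dz":0,"roll":0}])

```text
clock: 40.6
position: [560.5, 189.8, 60.1]
eef_rot: [[0.031, 1.0, -0.0], [1.0, -0.031, 0.0], [0.0, -0.0, -1.0]]
ft_force: [0.5, -0.0, -1.4]
width: 54.6
grip_force: 7.2
```

>>> apply_moves(moves=[{"gripper":-0.2768,"dx":0,"dy":0,"dz":0,"roll":0},{"gripper":-0.2768,"dx":0,"dy":0,"dz":0,"roll":0}])

```text
clock: 40.85
position: [560.6, 189.8, 60.1]
eef_rot: [[0.031, 1.0, 0.0], [1.0, -0.031, -0.0], [-0.0, 0.0, -1.0]]
ft_force: [0.9, 0.6, -1.7]
width: 54.7
grip_force: 6.6
```

```bash
python3 t.py
```

```text
[560.6 189.8  60.1] [ 0.9  0.6 -1.7] 6.639583334326744 [(array([284., 231.]), [250, 203, 69, 56, 3361])]
scene [(array([252., 188.]), [248, 184, 9, 8, 48]), (array([267., 201.]), [262, 197, 10, 8, 52])]
```

>>> apply_moves(moves=[{"gripper":-0.2768,"dx":0,"dy":0,"dz":-0.15,"roll":0},{"gripper":-0.2768,"dx":0,"dy":0,"dz":0.1,"roll":0},{"gripper":-0.2768,"dx":0,"dy":0,"dz":-0.1,"roll":0},{"gripper":-0.2768,"dx":0,"dy":0,"dz":0.1,"roll":0}])

```text
clock: 41.45
position: [561.6, 190.1, 65.1]
eef_rot: [[0.031, 1.0, 0.002], [1.0, -0.031, 0.001], [0.001, 0.002, -1.0]]
ft_force: [1.2, 0.5, 0.3]
width: 54.6
grip_force: 0.0
```

```bash
python3 t.py
```

```text
[561.6 190.1  65.1] [1.2 0.5 0.3] 0.0 [(array([273., 183.]), [248, 166, 50, 35, 1557])]
scene [(array([252., 188.]), [248, 184, 9, 8, 47]), (array([267., 201.]), [262, 197, 10, 8, 54])]
```

It dropped flat again. Gripping the cap gives gravity nearly twice the lever, and the pads touch it only along a line, so it should pivot before it slips. First I'll re-measure.

>>> apply_moves(moves=[{"gripper":-1,"dx":0,"dy":0,"dz":-0.2,"roll":0},{"gripper":-1,"dx":0,"dy":0,"dz":-0.3,"roll":0},{"gripper":-1,"dx":0,"dy":0,"dz":-0.18,"roll":0},{"gripper":-1,"dx":0,"dy":0,"dz":0,"roll":0},{"gripper":-1,"dx":0,"dy":0,"dz":0,"roll":0}])

```text
clock: 42.18
position: [560.2, 189.6, 118.1]
eef_rot: [[0.031, 1.0, -0.001], [1.0, -0.031, -0.0], [-0.0, -0.001, -1.0]]
ft_force: [-0.5, -0.3, 0.4]
width: 85.3
grip_force: 0.0
```

```bash
python3 e.py
```

```text
[560.2 189.6 118.1]
[276.7 170.4] [258 158  38  25 875] [558.4 229.9  35. ]
225 [(244, -21), (312, -29)]
240 [(245, -19), (312, -30)]
255 [(247, -23), (313, -27)]
270 [(248, -25), (313, -28)]
285 [(249, -26), (313, -24)]
262 [(207, -13), (210, -24), (290, -10)]
281 [(211, -12)]
300 [(208, -10), (219, -13), (220, -17), (289, -10)]
```

>>> apply_moves(moves=[{"gripper":-1,"dx":0.24,"dy":-0.01,"dz":0,"roll":-0.3},{"gripper":-1,"dx":0.24,"dy":0,"dz":0.2,"roll":0},{"gripper":-0.4,"dx":0,"dy":0,"dz":0.4,"roll":0},{"gripper":-0.3,"dx":0,"dy":0,"dz":0.4,"roll":0},{"gripper":-0.2,"dx":0,"dy":0,"dz":0.3,"roll":0},{"gripper":-0.1,"dx":0,"dy":0,"dz":0.06,"roll":0},{"gripper":1,"dx":0,"dy":0,"dz":0,"roll":0},{"gripper":1,"dx":0,"dy":0,"dz":0,"roll":0},{"gripper":1,"dx":0,"dy":0,"dz":0,"roll":0},{"gripper":1,"dx":0,"dy":0,"dz":0,"roll":0},{"gripper":1,"dx":0,"dy":0,"dz":0,"roll":0}], force=20)

```text
clock: 43.6
position: [560.3, 228.3, 10.1]
eef_rot: [[-0.021, 1.0, 0.001], [1.0, 0.021, 0.0], [0.0, 0.001, -1.0]]
ft_force: [-0.1, 1.0, 0.3]
width: 31.4
grip_force: 19.8
```

>>> apply_moves(moves=[{"gripper":1,"dx":-0.03,"dy":0,"dz":-0.12,"roll":0},{"gripper":1,"dx":-0.04,"dy":0,"dz":-0.12,"roll":0},{"gripper":1,"dx":-0.06,"dy":0,"dz":-0.12,"roll":0},{"gripper":1,"dx":-0.08,"dy":0,"dz":-0.12,"roll":0},{"gripper":1,"dx":-0.1,"dy":0,"dz":-0.12,"roll":0},{"gripper":1,"dx":-0.1,"dy":0,"dz":-0.12,"roll":0},{"gripper":1,"dx":-0.1,"dy":0,"dz":-0.12,"roll":0},{"gripper":1,"dx":-0.1,"dy":0,"dz":-0.1,"roll":0},{"gripper":1,"dx":0,"dy":0,"dz":0,"roll":0},{"gripper":1,"dx":0,"dy":0,"dz":0,"roll":0}])

```text
clock: 44.85
position: [560.8, 179.4, 84.7]
eef_rot: [[-0.021, 1.0, -0.0], [1.0, 0.021, 0.0], [0.0, -0.0, -1.0]]
ft_force: [0.1, 0.1, -1.3]
width: 31.1
grip_force: 20.3
```

```bash
python3 t.py;python3 - <<'E'
from h import *
K=robot.get_calibration("wrist")["camera_matrix"];M=robot.get_calibration("wrist")["mount"]
for th in(0,30,60,75,90):
    t=np.radians(th);a=np.array([np.cos(t),0,-np.sin(t)]);f=np.array([-np.sin(t),0,-np.cos(t)])
    P=[np.array([0,0,-19])+a*h+16*(np.cos(w)*f+np.sin(w)*np.array([0,1,0])) for w in np.linspace(0,6.28,40) for h in(-12,10)]
    q=np.array([K@(M[:3,:3].T@(p-M[:3,3])) for p in P]);q=q[:,:2]/q[:,2:];print(th,q.min(0),q.max(0))
E
```

```text
[560.8 179.4  84.7] [ 0.1  0.1 -1.3] 20.254133641719818 [(array([282., 286.]), [249, 254, 67, 65, 3676])]
scene [(array([330., 177.]), [329, 177, 3, 2, 5]), (array([252., 188.]), [248, 184, 9, 8, 45]), (array([267., 201.]), [262, 197, 10, 8, 50])]
0 [244.7 252.5] [313.8 329.7]
30 [243.5 246.1] [314.7 329.6]
60 [243.  249.9] [315.2 324.5]
75 [242.9 248.6] [315.3 328. ]
90 [242.9 244.9] [315.3 328.3]
```

>>> apply_moves(moves=[{"gripper":1,"dx":0,"dy":0,"dz":0.08,"roll":0},{"gripper":1,"dx":0,"dy":0,"dz":0,"roll":0},{"gripper":1,"dx":0,"dy":0,"dz":0,"roll":0}])

```text
clock: 45.32
position: [560.7, 179.4, 78.2]
eef_rot: [[-0.022, 1.0, -0.001], [1.0, 0.022, -0.0], [-0.0, -0.001, -1.0]]
ft_force: [-0.7, -0.5, -1.3]
width: 31.5
grip_force: 20.3
```

Run:
```python
from h import *
im=robot.camera("wrist");g=cv2.GaussianBlur(cv2.cvtColor(im,cv2.COLOR_RGB2GRAY),(3,3),0).astype(int)
for r in range(190,262,10): print(r,g[r,200:364:6])
im=robot.camera("scene");g=cv2.cvtColor(im,cv2.COLOR_RGB2GRAY)
K,e,R=cam("scene");s=robot.sense();q=K@(R.T@(np.array(s["position"])+[0,0,-40]-e));q=(q[:2]/q[2]).astype(int);print("scene px of TCP-40",q)
print(g[q[1]-24:q[1]+30:3,q[0]-36:q[0]+37:4])
```

```text
190 [ 95 141 152 166  95  97  97  97  99  94  98  96  93 103 122 119 121 123
 128 125 119 120 121 118 125 121 120 120]
200 [165 166 167 163 165 147  96  95 100 102  93  99  92  95 101 121 122 125
 119 120 121 124 128 120 124 122 118 120]
210 [167 170 161 163 165 167 167 167 171 168 166 116  97  97  97  98  96 118
  97  95  91  99 131 176 181 181 182 181]
220 [167 165 171 166 170 164 169 176 169 173 154  93  93  95  99  99  97  97
  95  94  96  99 165 181 182 181 181 181]
230 [164 171 165 159 172 159 169 170 161 170  93  98  94  91  91  97  93 112
  93  96  97  92 174 182 181 180 180 180]
240 [166 166 165 164 163 171 170 166 167 171  97  96  95  96  91  97  96 118
 115 117 119 118 180 180 181 181 182 182]
250 [170 165 159 160 167 163 163  92  88 165  95  97  96  97  97  98  97 107
 116  57  70 104 180 180 181 182 180 181]
260 [161 164 165 164 159  51  50  42   5 124  34  34  33  32  32  33  31  30
  73   3  41  42  55 146 180 182 182 181]
scene px of TCP-40 [329 198]
[[131 128 132 130 127 125 124 168  16 103  10  10  18  42  84  40  97  88
   50]
 [129 130 131 128 125 127 145 160  86 
[... 639 characters left out ...]
 173 164 111 115 131 130 132 133 134 133 132
  131]
 [182 180 183 171 167 171 171 171 175 111 109 133 136 135 132 133 132 128
  128]
 [182 180 181 184 177 170 171 116 110 109 116 134 134 132 132 132 133 132
  131]
 [178 184 177 164 167 146 105 108 112 118 110 122 133 133 134 131 132 132
  130]
 [184 181 179 166 105 104 109 106 128 131 121 188 184 130 133 129 129 128
  123]
 [183 182 179 171 168 108 117 132 129 165 184 186 184 187 157 186 188 189
  165]
 [180 180 179 180 179 186 149 156 185 183 186 183 182 184 184 184 177 167
  175]
 [179 183 182 182 182 183 182 181 184 184 183 182 181 181 185 175 175 175
  167]
 [181 177 181 183 181 185 181 183 183 183 182 180 182 182 169 176 177 132
   94]]
```

In the scene pixels the body still sticks out level to the left of the gripper, so 20 N on the cap holds it too. I'll ease the grip here as well, with the larger lever.

>>> apply_moves(moves=[{"gripper":0.3,"dx":0,"dy":0,"dz":-0.08,"roll":0},{"gripper":0.28,"dx":0,"dy":0,"dz":0,"roll":0},{"gripper":0.275,"dx":0,"dy":0,"dz":0,"roll":0}])

```text
clock: 45.8
position: [561.2, 179.4, 85.2]
eef_rot: [[-0.021, 1.0, 0.001], [1.0, 0.021, 0.0], [0.0, 0.001, -1.0]]
ft_force: [0.1, -0.6, -1.0]
width: 31.2
grip_force: 20.3
```

>>> apply_moves(moves=[{"gripper":0.27,"dx":0,"dy":0,"dz":0,"roll":0},{"gripper":0.27,"dx":0,"dy":0,"dz":0,"roll":0}])

```text
clock: 46.05
position: [560.9, 179.4, 84.8]
eef_rot: [[-0.021, 1.0, -0.0], [1.0, 0.021, -0.0], [-0.0, -0.0, -1.0]]
ft_force: [0.8, 0.2, -1.6]
width: 31.4
grip_force: 20.3
```

>>> apply_moves(moves=[{"gripper":0.267,"dx":0,"dy":0,"dz":0,"roll":0},{"gripper":0.267,"dx":0,"dy":0,"dz":0,"roll":0}])

```text
clock: 46.3
position: [561.0, 179.4, 84.9]
eef_rot: [[-0.021, 1.0, -0.0], [1.0, 0.021, 0.0], [0.0, -0.0, -1.0]]
ft_force: [0.7, 0.3, -1.8]
width: 31.5
grip_force: 17.0
```

```bash
sed -i 's/s\["grip_force"\],/s["grip_force"],"mom",np.round(s["moment"]*1000),/' t.py; python3 t.py
```

```text
[561.  179.4  84.9] [ 0.7  0.3 -1.8] 16.992200016975403 mom [85.  9. 31.] [(array([282., 286.]), [249, 254, 67, 65, 3676])]
scene [(array([330., 177.]), [329, 177, 3, 2, 5]), (array([252., 188.]), [248, 184, 9, 8, 49]), (array([267., 201.]), [262, 197, 10, 8, 53])]
```

>>> apply_moves(moves=[{"gripper":0.265,"dx":0,"dy":0,"dz":0,"roll":0},{"gripper":0.265,"dx":0,"dy":0,"dz":0,"roll":0}])

```text
clock: 46.65
position: [561.0, 179.4, 84.9]
eef_rot: [[-0.021, 1.0, -0.0], [1.0, 0.021, -0.0], [-0.0, -0.0, -1.0]]
ft_force: [-0.4, -0.7, -1.9]
width: 31.6
grip_force: 14.4
```

>>> apply_moves(moves=[{"gripper":0.263,"dx":0,"dy":0,"dz":0,"roll":0},{"gripper":0.263,"dx":0,"dy":0,"dz":0,"roll":0}])

```text
clock: 46.9
position: [561.0, 179.4, 84.9]
eef_rot: [[-0.021, 1.0, 0.0], [1.0, 0.021, 0.0], [0.0, 0.0, -1.0]]
ft_force: [-0.1, 0.1, -2.1]
width: 31.7
grip_force: 13.6
```

```bash
python3 t.py
```

```text
[561.  179.4  84.9] [-0.1  0.1 -2.1] 13.637725431472063 mom [102. -11.  16.] [(array([282., 284.]), [249, 248, 67, 73, 3969])]
scene [(array([329., 179.]), [327, 177, 5, 5, 14]), (array([252., 188.]), [248, 184, 9, 8, 51]), (array([267., 201.]), [262, 197, 10, 8, 55])]
```

It is starting to pivot at 13.6 N, well above the slip load. Continuing.

>>> apply_moves(moves=[{"gripper":0.262,"dx":0,"dy":0,"dz":0,"roll":0},{"gripper":0.261,"dx":0,"dy":0,"dz":0,"roll":0},{"gripper":0.261,"dx":0,"dy":0,"dz":0,"roll":0}])

```text
clock: 47.38
position: [560.9, 179.4, 84.9]
eef_rot: [[-0.021, 1.0, -0.0], [1.0, 0.021, -0.0], [-0.0, -0.0, -1.0]]
ft_force: [0.0, 0.7, -2.1]
width: 31.5
grip_force: 11.3
```

```bash
python3 t.py
```

```text
[560.9 179.4  84.9] [ 0.   0.7 -2.1] 11.342829186469316 mom [58. 64. 26.] [(array([282., 284.]), [248, 248, 68, 74, 3973])]
scene [(array([329., 179.]), [327, 177, 5, 5, 17]), (array([252., 188.]), [248, 184, 9, 8, 49]), (array([267., 201.]), [262, 197, 10, 8, 52])]
```

>>> apply_moves(moves=[{"gripper":0.26,"dx":0,"dy":0,"dz":0,"roll":0},{"gripper":0.26,"dx":0,"dy":0,"dz":0,"roll":0},{"gripper":0.26,"dx":0,"dy":0,"dz":0,"roll":0}])

```text
clock: 47.85
position: [561.0, 179.4, 84.9]
eef_rot: [[-0.021, 1.0, -0.0], [1.0, 0.021, 0.0], [0.0, -0.0, -1.0]]
ft_force: [0.2, 0.1, -2.0]
width: 31.6
grip_force: 10.3
```

```bash
python3 t.py
```

```text
[561.  179.4  84.9] [ 0.2  0.1 -2. ] 10.256492905318737 mom [ 91. -40.  -7.] [(array([282., 284.]), [249, 248, 67, 74, 3972])]
scene [(array([330., 179.]), [327, 177, 5, 6, 18]), (array([252., 188.]), [248, 184, 9, 8, 47]), (array([267., 201.]), [262, 197, 10, 8, 51])]
```

>>> apply_moves(moves=[{"gripper":0.258,"dx":0,"dy":0,"dz":0,"roll":0},{"gripper":0.257,"dx":0,"dy":0,"dz":0,"roll":0},{"gripper":0.257,"dx":0,"dy":0,"dz":0,"roll":0}])

```text
clock: 48.32
position: [561.0, 179.3, 84.9]
eef_rot: [[-0.021, 1.0, 0.0], [1.0, 0.021, -0.0], [-0.0, 0.0, -1.0]]
ft_force: [-0.5, -0.5, -2.2]
width: 31.7
grip_force: 5.8
```

```bash
python3 t.py|head -1
```

```text
[561.  179.3  84.9] [-0.5 -0.5 -2.2] 5.760581977665424 mom [ -3.  15. -55.] [(array([282., 287.]), [249, 253, 67, 69, 3555])]
```

>>> apply_moves(moves=[{"gripper":0.256,"dx":0,"dy":0,"dz":0,"roll":0},{"gripper":0.255,"dx":0,"dy":0,"dz":0,"roll":0},{"gripper":0.255,"dx":0,"dy":0,"dz":0,"roll":0}])

```text
clock: 48.8
position: [561.0, 179.3, 84.9]
eef_rot: [[-0.021, 1.0, 0.0], [1.0, 0.021, -0.0], [-0.0, 0.0, -1.0]]
ft_force: [0.7, 1.0, -1.7]
width: 31.3
grip_force: 3.1
```

```bash
python3 t.py|head -1
```

```text
[561.  179.3  84.9] [ 0.7  1.  -1.7] 3.1071826815605164 mom [-41. -10.  53.] [(array([282., 286.]), [249, 250, 66, 71, 3648])]
```

The moment has fallen from about 95 to about 0 mN·m, so B hangs upright. I'll lower it softly onto the bench to square it; contact is expected at TCP z ≈ 73.

>>> apply_moves(moves=[{"gripper":0.256,"dx":0,"dy":0,"dz":0.05,"roll":0},{"gripper":0.256,"dx":0,"dy":0,"dz":0.05,"roll":0},{"gripper":0.256,"dx":0,"dy":0,"dz":0.03,"roll":0},{"gripper":0.256,"dx":0,"dy":0,"dz":0,"roll":0},{"gripper":0.256,"dx":0,"dy":0,"dz":0,"roll":0}])

```text
clock: 49.52
position: [561.7, 185.3, 79.9]
eef_rot: [[-0.024, 1.0, 0.003], [1.0, 0.024, 0.013], [0.013, 0.003, -1.0]]
ft_force: [-13.4, 12.2, 35.7]
width: 32.0
grip_force: 23.8
```

```bash
python3 t.py|head -1
```

```text
[561.7 185.3  79.9] [-13.4  12.2  35.7] 23.809008701937273 mom [2702. 3454. -166.] [(array([282., 285.]), [249, 249, 67, 73, 3798])]
```

>>> apply_moves(moves=[{"gripper":0.256,"dx":0,"dy":0,"dz":0.04,"roll":0},{"gripper":0.256,"dx":0,"dy":0,"dz":0,"roll":0}])

```text
clock: 49.88
position: [561.7, 186.9, 79.3]
eef_rot: [[-0.025, 1.0, 0.003], [1.0, 0.024, 0.016], [0.016, 0.004, -1.0]]
ft_force: [-20.2, 13.2, 54.5]
width: 32.2
grip_force: 34.8
```

```bash
python3 t.py|head -1
```

```text
[561.7 186.9  79.3] [-20.2  13.2  54.5] 34.76025380194187 mom [3168. 5212. -143.] [(array([282., 285.]), [249, 248, 67, 73, 3794])]
```

Too hard. Backing off.

>>> apply_moves(moves=[{"gripper":0.256,"dx":0,"dy":0,"dz":-0.11,"roll":0},{"gripper":0.256,"dx":0,"dy":0,"dz":0,"roll":0}])

```text
clock: 50.22
position: [561.5, 179.5, 80.7]
eef_rot: [[-0.022, 1.0, 0.002], [1.0, 0.022, -0.0], [-0.0, 0.002, -1.0]]
ft_force: [0.5, -0.3, -1.8]
width: 31.8
grip_force: 3.4
```

```bash
python3 t.py
python3 - <<'E'
from h import *
im=robot.camera("scene")
m=cv2.cvtColor(im,cv2.COLOR_RGB2GRAY)
print(m[165:225:3,296:364:4])
E
```

```text
[561.5 179.5  80.7] [ 0.5 -0.3 -1.8] 3.3837442472577095 mom [ 29.  40. -14.] [(array([282., 285.]), [249, 249, 67, 72, 3791])]
scene [(array([328., 183.]), [325, 179, 7, 9, 47]), (array([252., 188.]), [248, 184, 9, 8, 49]), (array([267., 201.]), [262, 197, 10, 8, 51])]
[[132 129 118 139 128 192 103  15  13  21  22  74 176 133  85 146  53]
 [129 131 128 127 172 190  26  17  23  11  10  31  76 153 153 141  46]
 [129 129 130 131 130 166  88  12   8  19  25  22  35  46  94 180 138]
 [133 127 128 126 126 127 142  12  51  16  45  17  17  66  43 100 110]
 [129 131 126 127 129 128 128  63  19  29  30  12 109 123  64  97  64]
 [125 130 129 128 127 127 128  58  64  21  28  94 186 161 147  97  71]
 [106 111 126 129 127 129 128  50  65  73  20 130 185 183 183 119 104]
 [167 102 104 124 130 130 136 150  59  69  14 132 132 185 182 183 184]
 [165 170 109 103 107 109 123 157 168  70  81 115 129 124 169 183 180]
 [167 166 167 165 108 105  97 115 177 155  95 104 131 130 131 172 184]
 [166 164 163 165 169 135  97  99 102  89 102 112 129 129 131 130 128]
 [166 164 165 165 168 170  99  97 102 102 106 120 133 130 131 131 129]
 [182 169 164 166 168 170  96  96 100 103 107 126 130 134 133 131 132]
 [182 180 184 167 167 169  97 102 102 106 104 136 134 132 133 131 131]
 [180 183 179 182 186 169 100  97 106 105 100 138 133 131 130 130 131]
 [182 184 181 179 181 181 187 113  99  94 102 133 131 130 131 129 129]
 [182 181 184 181 181 184 184 187 142 157 181 188 131 131 128 129 126]
 [181 181 182 182 184 182 183 184 184 186 184 184 187 185 187 187 187]
 [179 180 180 181 183 181 185 182 183 184 184 182 183 183 184 183 169]
 [180 181 183 181 179 184 182 184 181 184 180 182 183 182 176 173 173]]
```

The scene pixels now show the body vertical directly under the cap, so B is upright and gripped near the top of the cap. Next I'll tighten, lift and carry it into the lane at own x ≈ +60.

>>> apply_moves(moves=[{"gripper":1,"dx":0,"dy":0,"dz":0,"roll":0},{"gripper":1,"dx":0,"dy":0,"dz":0,"roll":0},{"gripper":1,"dx":0,"dy":0,"dz":-0.15,"roll":-0.27},{"gripper":1,"dx":0,"dy":0,"dz":-0.15,"roll":0},{"gripper":1,"dx":-0.1,"dy":0.15,"dz":0,"roll":0},{"gripper":1,"dx":-0.25,"dy":0.2,"dz":0,"roll":0},{"gripper":1,"dx":-0.25,"dy":0.2,"dz":0,"roll":0},{"gripper":1,"dx":-0.3,"dy":0.2,"dz":0,"roll":0},{"gripper":1,"dx":-0.3,"dy":0,"dz":0,"roll":0},{"gripper":1,"dx":-0.3,"dy":0,"dz":0,"roll":0},{"gripper":1,"dx":-0.3,"dy":0,"dz":0,"roll":0},{"gripper":1,"dx":-0.3,"dy":0,"dz":0,"roll":0},{"gripper":1,"dx":-0.3,"dy":0,"dz":0,"roll":0},{"gripper":1,"dx":-0.25,"dy":0,"dz":0,"roll":0},{"gripper":1,"dx":-0.12,"dy":0,"dz":0,"roll":0},{"gripper":1,"dx":0,"dy":0,"dz":0,"roll":0},{"gripper":1,"dx":0,"dy":0,"dz":0,"roll":0}], force=70)

```text
clock: 52.5
position: [636.0, -37.0, 104.0]
eef_rot: [[-0.069, 0.998, -0.0], [0.998, 0.069, 0.0], [0.0, -0.0, -1.0]]
ft_force: [0.2, -0.2, -2.1]
width: 29.8
grip_force: 69.5
```

```bash
python3 t.py
```

```text
[636. -37. 104.] [ 0.2 -0.2 -2.1] 69.45564866065979 mom [ 49. -23.  16.] [(array([100., 272.]), [64, 241, 73, 63, 3372]), (array([282., 285.]), [249, 248, 67, 73, 3775])]
scene [(array([252., 188.]), [248, 184, 9, 8, 55]), (array([267., 200.]), [262, 197, 10, 8, 65]), (array([286., 209.]), [282, 204, 7, 11, 60])]
```

>>> apply_moves(moves=[{"gripper":1,"dx":0,"dy":0,"dz":0.1,"roll":0},{"gripper":1,"dx":0,"dy":0,"dz":0.05,"roll":0},{"gripper":1,"dx":0,"dy":0,"dz":0,"roll":0}])

```text
clock: 52.98
position: [635.4, -37.4, 91.3]
eef_rot: [[-0.069, 0.998, -0.001], [0.998, 0.069, 0.0], [0.0, -0.001, -1.0]]
ft_force: [-0.6, 0.5, -1.5]
width: 30.0
grip_force: 69.5
```

>>> apply_moves(moves=[{"gripper":1,"dx":0,"dy":0,"dz":0.03,"roll":0},{"gripper":1,"dx":0,"dy":0,"dz":0,"roll":0}])

```text
clock: 53.22
position: [635.9, -37.6, 89.6]
eef_rot: [[-0.068, 0.998, -0.0], [0.998, 0.068, 0.0], [0.0, -0.0, -1.0]]
ft_force: [-0.3, -0.0, -1.4]
width: 29.8
grip_force: 69.5
```

>>> apply_moves(moves=[{"gripper":1,"dx":0,"dy":0,"dz":0.025,"roll":0},{"gripper":1,"dx":0,"dy":0,"dz":0,"roll":0}])

```text
clock: 53.48
position: [635.9, -37.6, 87.6]
eef_rot: [[-0.068, 0.998, -0.0], [0.998, 0.068, 0.0], [0.0, -0.0, -1.0]]
ft_force: [-0.1, 1.2, -1.1]
width: 30.2
grip_force: 69.5
```

>>> apply_moves(moves=[{"gripper":1,"dx":0,"dy":0,"dz":0.02,"roll":0},{"gripper":1,"dx":0,"dy":0,"dz":0,"roll":0}])

```text
clock: 53.72
position: [636.0, -37.6, 86.0]
eef_rot: [[-0.068, 0.998, -0.0], [0.998, 0.068, -0.0], [-0.0, -0.0, -1.0]]
ft_force: [0.2, 0.3, -1.5]
width: 29.9
grip_force: 69.5
```

>>> apply_moves(moves=[{"gripper":1,"dx":0,"dy":0,"dz":0.02,"roll":0},{"gripper":1,"dx":0,"dy":0,"dz":0,"roll":0}])

```text
clock: 53.98
position: [636.1, -37.8, 85.9]
eef_rot: [[-0.068, 0.998, 0.001], [0.998, 0.068, -0.0], [-0.001, 0.001, -1.0]]
ft_force: [-2.8, -0.9, 7.8]
width: 30.2
grip_force: 70.6
```

>>> apply_moves(moves=[{"gripper":1,"dx":0,"dy":0,"dz":0.02,"roll":0},{"gripper":1,"dx":0,"dy":0,"dz":0,"roll":0}])

```text
clock: 54.22
position: [636.2, -37.8, 85.8]
eef_rot: [[-0.068, 0.998, 0.002], [0.998, 0.068, -0.001], [-0.001, 0.002, -1.0]]
ft_force: [-7.4, -0.1, 18.3]
width: 29.7
grip_force: 72.3
```

>>> apply_moves(moves=[{"gripper":1,"dx":0,"dy":0,"dz":0.02,"roll":0},{"gripper":1,"dx":0,"dy":0,"dz":0,"roll":0}])

```text
clock: 54.48
position: [636.2, -37.8, 85.8]
eef_rot: [[-0.068, 0.998, 0.002], [0.998, 0.068, -0.001], [-0.001, 0.002, -1.0]]
ft_force: [-11.2, 0.4, 28.5]
width: 30.2
grip_force: 74.8
```

Flat, stiff contact at z = 85.8, as expected for the lane floor. I'll unload, release slowly and look.

>>> apply_moves(moves=[{"gripper":1,"dx":0,"dy":0,"dz":-0.04,"roll":0},{"gripper":0.26,"dx":0,"dy":0,"dz":-0.01,"roll":0},{"gripper":0.24,"dx":0,"dy":0,"dz":0,"roll":0},{"gripper":0.2,"dx":0,"dy":0,"dz":0,"roll":0},{"gripper":0,"dx":0,"dy":0,"dz":0,"roll":0},{"gripper":0,"dx":0,"dy":0,"dz":0,"roll":0},{"gripper":0,"dx":0,"dy":0,"dz":0,"roll":0}])

```text
clock: 55.35
position: [635.8, -37.6, 85.0]
eef_rot: [[-0.068, 0.998, -0.0], [0.998, 0.068, 0.0], [0.0, -0.0, -1.0]]
ft_force: [-0.3, 0.3, -0.1]
width: 42.4
grip_force: 0.0
```

```bash
python3 t.py
```

```text
[635.8 -37.6  85. ] [-0.3  0.3 -0.1] 0.0 mom [-32.  21.  41.] [(array([283., 286.]), [251, 249, 66, 74, 3778]), (array([ 76., 290.]), [34, 254, 86, 72, 4466])]
scene [(array([252., 188.]), [248, 184, 9, 8, 54]), (array([267., 201.]), [262, 197, 10, 8, 62]), (array([286., 214.]), [282, 210, 9, 10, 68])]
```

>>> apply_moves(moves=[{"gripper":0,"dx":0,"dy":0,"dz":-0.3,"roll":0},{"gripper":0,"dx":0,"dy":0,"dz":-0.5,"roll":0},{"gripper":0,"dx":0,"dy":0,"dz":-0.6,"roll":0},{"gripper":0,"dx":0,"dy":0,"dz":-0.5,"roll":0},{"gripper":0.5,"dx":-0.3,"dy":-0.5,"dz":0,"roll":0},{"gripper":1,"dx":-0.5,"dy":-0.5,"dz":0,"roll":0},{"gripper":1,"dx":-0.7,"dy":0,"dz":0,"roll":0},{"gripper":1,"dx":0,"dy":0,"dz":0,"roll":0},{"gripper":1,"dx":0,"dy":0,"dz":0,"roll":0}])

```text
clock: 56.58
position: [564.4, -162.7, 237.2]
eef_rot: [[-0.068, 0.998, -0.0], [0.998, 0.068, 0.001], [0.001, -0.0, -1.0]]
ft_force: [0.0, 0.0, 0.8]
width: -0.1
grip_force: 0.0
```

Run:
```python
from h import *
def blobs(n):
    s=robot.sense();c=cam(n,s) if n=="wrist" else cam(n);im=robot.camera(n);h=cv2.cvtColor(im,cv2.COLOR_RGB2HSV);m=cv2.inRange(h,(0,140,50),(15,255,255));k,l,st,ce=cv2.connectedComponentsWithStats(m)
    if n=="wrist":print(s["position"])
    return c,[ce[i] for i in range(1,k) if st[i][4]>18 ]
for n in("wrist","scene","side"):
    c,b=blobs(n)
    for p in b:
        X=plane(c,p,105)
        if abs(X[1]+45)<60: print(n,p,X, "own",(X[0]-577.6)*.9976+(X[1]+41.7)*.0698,-(X[0]-577.6)*.0698+(X[1]+41.7)*.9976)
```

```text
[ 564.4 -162.7  237.2]
wrist [149.7  66.4] [443.9 -48.5 105. ] own -133.80749574202108 2.5140843687514405
wrist [405.9  69.5] [663.4 -35.7 105. ] own 85.97009097763399 -0.04009465496256581
wrist [258.5  74.3] [537.3 -48.2 105. ] own -40.659491182303455 -3.705885876218096
scene [252.  187.8] [447.5 -50.  105. ] own -130.39275915091804 0.7796161387563245
scene [266.9 200.5] [540.4 -50.2 105. ] own -37.688554417206966 -5.888110063685054
scene [293.5 218.6] [666.5 -37.7 105. ] own 88.97564948062814 -2.1684322021309406
side [315.1 202.8] [662.  -35.3 105. ] own 84.6031129470879 0.5356546580416532
side [271.6 208.6] [532.8 -46.8 105. ] own -45.05043716216045 -1.9807326539646084
side [238.9 211.6] [439.1 -49.6 105. ] own -138.72906734387598 1.7517588566386708
```

All three views agree that three caps stand at about 105 mm height inside the lane, at own x ≈ −134, −41 and +86, with own y ≈ 0. The last bottle has shifted about 27 mm along the lane but still stands upright. Now the restart keys, beginning with the middle one.

>>> apply_moves(moves=[{"gripper":1,"dx":-0.34,"dy":-0.303,"dz":0,"roll":0},{"gripper":1,"dx":-0.34,"dy":-0.303,"dz":0.2,"roll":0},{"gripper":1,"dx":-0.34,"dy":-0.303,"dz":0.3,"roll":0},{"gripper":1,"dx":-0.34,"dy":-0.303,"dz":0.3,"roll":0},{"gripper":1,"dx":-0.33,"dy":-0.303,"dz":0.4,"roll":0},{"gripper":1,"dx":-0.33,"dy":-0.302,"dz":0.4,"roll":0},{"gripper":1,"dx":0,"dy":0,"dz":0.4,"roll":0},{"gripper":1,"dx":0,"dy":0,"dz":0,"roll":0},{"gripper":1,"dx":0,"dy":0,"dz":0,"roll":0}])

```text
clock: 57.85
position: [431.5, -333.6, 78.4]
eef_rot: [[-0.07, 0.998, 0.001], [0.998, 0.07, -0.001], [-0.001, 0.001, -1.0]]
ft_force: [-0.9, 0.4, -0.1]
width: -0.1
grip_force: 0.0
```

Run:
```python
from h import *
np.set_printoptions(precision=3,suppress=True)
go((430.5,-334,72));go((443,-279,72),(430.5,-334,72));go((418.5,-389,72),(443,-279,72));go((501,-313,72),(418.5,-389,72))
```

```text
total shares dx,dy,dz [-0.004 -0.013  0.08 ]
total shares dx,dy,dz [ 0.675  0.204 -0.   ]
total shares dx,dy,dz [-1.35  -0.402  0.   ]
total shares dx,dy,dz [0.876 1.095 0.   ]
```

>>> apply_moves(moves=[{"gripper":1,"dx":0,"dy":-0.012,"dz":0.12,"roll":0},{"gripper":1,"dx":0,"dy":0,"dz":0.12,"roll":0},{"gripper":1,"dx":0,"dy":0,"dz":0.1,"roll":0},{"gripper":1,"dx":0,"dy":0,"dz":0.07,"roll":0},{"gripper":1,"dx":0,"dy":0,"dz":0,"roll":0},{"gripper":1,"dx":0,"dy":0,"dz":0,"roll":0}])

```text
clock: 58.6
position: [429.9, -334.0, 47.1]
eef_rot: [[-0.069, 0.998, 0.001], [0.998, 0.069, -0.0], [-0.0, 0.001, -1.0]]
ft_force: [-6.6, 6.8, 26.3]
width: 0.2
grip_force: 13.7
```

Middle key pressed to the stop at 47.1. The left key is next.

>>> apply_moves(moves=[{"gripper":1,"dx":0,"dy":0,"dz":-0.2,"roll":0},{"gripper":1,"dx":0,"dy":0,"dz":-0.2,"roll":0},{"gripper":1,"dx":0.225,"dy":0.068,"dz":0,"roll":0},{"gripper":1,"dx":0.225,"dy":0.068,"dz":0,"roll":0},{"gripper":1,"dx":0.225,"dy":0.068,"dz":0,"roll":0},{"gripper":1,"dx":0,"dy":0,"dz":0,"roll":0},{"gripper":1,"dx":0,"dy":0,"dz":0,"roll":0}])

```text
clock: 59.48
position: [442.1, -278.6, 76.3]
eef_rot: [[-0.069, 0.998, -0.0], [0.998, 0.069, -0.0], [-0.0, -0.0, -1.0]]
ft_force: [-0.1, 0.2, 0.3]
width: -0.1
grip_force: 0.0
```

>>> apply_moves(moves=[{"gripper":1,"dx":0,"dy":0.01,"dz":0.12,"roll":0},{"gripper":1,"dx":0,"dy":0,"dz":0.12,"roll":0},{"gripper":1,"dx":0,"dy":0,"dz":0.1,"roll":0},{"gripper":1,"dx":0,"dy":0,"dz":0.045,"roll":0},{"gripper":1,"dx":0,"dy":0,"dz":0,"roll":0},{"gripper":1,"dx":0,"dy":0,"dz":0,"roll":0}])

```text
clock: 60.22
position: [442.6, -279.1, 47.2]
eef_rot: [[-0.068, 0.998, 0.0], [0.998, 0.068, -0.0], [-0.0, 0.0, -1.0]]
ft_force: [-4.9, 3.8, 21.3]
width: -0.2
grip_force: 10.4
```

Left key pressed. The right key is next.

>>> apply_moves(moves=[{"gripper":1,"dx":0,"dy":0,"dz":-0.2,"roll":0},{"gripper":1,"dx":0,"dy":0,"dz":-0.2,"roll":0},{"gripper":1,"dx":-0.3,"dy":-0.09,"dz":0,"roll":0},{"gripper":1,"dx":-0.35,"dy":-0.105,"dz":0,"roll":0},{"gripper":1,"dx":-0.35,"dy":-0.105,"dz":0,"roll":0},{"gripper":1,"dx":-0.35,"dy":-0.102,"dz":0,"roll":0},{"gripper":1,"dx":0,"dy":0,"dz":0,"roll":0},{"gripper":1,"dx":0,"dy":0,"dz":0,"roll":0}])

```text
clock: 61.22
position: [418.0, -388.4, 77.7]
eef_rot: [[-0.068, 0.998, -0.0], [0.998, 0.068, 0.001], [0.001, -0.0, -1.0]]
ft_force: [0.3, -0.5, 0.1]
width: -0.1
grip_force: 0.0
```

>>> apply_moves(moves=[{"gripper":1,"dx":0,"dy":0.005,"dz":0.12,"roll":0},{"gripper":1,"dx":0,"dy":0,"dz":0.12,"roll":0},{"gripper":1,"dx":0,"dy":0,"dz":0.1,"roll":0},{"gripper":1,"dx":0,"dy":0,"dz":0.06,"roll":0},{"gripper":1,"dx":0,"dy":0,"dz":0,"roll":0},{"gripper":1,"dx":0,"dy":0,"dz":0,"roll":0}])

```text
clock: 61.98
position: [418.5, -388.1, 47.3]
eef_rot: [[-0.069, 0.998, 0.0], [0.998, 0.069, 0.001], [0.001, 0.0, -1.0]]
ft_force: [-4.5, 6.4, 19.3]
width: 0.2
grip_force: 9.6
```

Right key pressed. Last is the bar key at about (499,−322), passing well above everything.

>>> apply_moves(moves=[{"gripper":1,"dx":0,"dy":0,"dz":-0.25,"roll":0},{"gripper":1,"dx":0,"dy":0,"dz":-0.25,"roll":0},{"gripper":1,"dx":0.25,"dy":0.35,"dz":0,"roll":0},{"gripper":1,"dx":0.25,"dy":0.35,"dz":0,"roll":0},{"gripper":1,"dx":0.25,"dy":0.36,"dz":0,"roll":0},{"gripper":1,"dx":0,"dy":0,"dz":0,"roll":0},{"gripper":1,"dx":0,"dy":0,"dz":0,"roll":0}])

```text
clock: 62.85
position: [498.6, -323.2, 85.3]
eef_rot: [[-0.069, 0.998, -0.001], [0.998, 0.069, -0.0], [0.0, -0.001, -1.0]]
ft_force: [0.8, -0.3, -0.4]
width: 0.2
grip_force: 0.0
```

>>> apply_moves(moves=[{"gripper":1,"dx":0,"dy":0,"dz":0.15,"roll":0},{"gripper":1,"dx":0,"dy":0,"dz":0.15,"roll":0},{"gripper":1,"dx":0,"dy":0,"dz":0.1,"roll":0},{"gripper":1,"dx":0,"dy":0,"dz":0.05,"roll":0},{"gripper":1,"dx":0,"dy":0,"dz":0.03,"roll":0},{"gripper":1,"dx":0,"dy":0,"dz":0,"roll":0},{"gripper":1,"dx":0,"dy":0,"dz":0,"roll":0}])

```text
clock: 63.72
position: [498.2, -323.5, 50.9]
eef_rot: [[-0.068, 0.998, -0.0], [0.998, 0.068, -0.001], [-0.001, -0.0, -1.0]]
ft_force: [-12.3, 6.3, 33.5]
width: -0.1
grip_force: 16.9
```

The bar is at a hard stop, but at 50.9 rather than 47. As I lift, I'll read the spring force against height to confirm it travelled fully.

>>> apply_moves(moves=[{"gripper":1,"dx":0,"dy":0,"dz":-0.055,"roll":0},{"gripper":1,"dx":0,"dy":0,"dz":0,"roll":0},{"gripper":1,"dx":0,"dy":0,"dz":0,"roll":0}])

```text
clock: 64.1
position: [498.9, -323.6, 51.6]
eef_rot: [[-0.068, 0.998, -0.0], [0.998, 0.068, -0.001], [-0.001, -0.0, -1.0]]
ft_force: [-1.8, -1.0, 3.6]
width: 0.0
grip_force: 1.9
```

>>> apply_moves(moves=[{"gripper":1,"dx":0,"dy":0,"dz":-0.025,"roll":0},{"gripper":1,"dx":0,"dy":0,"dz":0,"roll":0},{"gripper":1,"dx":0,"dy":0,"dz":0,"roll":0}])

```text
clock: 64.47
position: [499.1, -323.4, 53.6]
eef_rot: [[-0.068, 0.998, -0.0], [0.998, 0.068, -0.0], [-0.0, -0.0, -1.0]]
ft_force: [-1.0, -1.6, 2.8]
width: -0.3
grip_force: 1.4
```

>>> apply_moves(moves=[{"gripper":1,"dx":0,"dy":0,"dz":-0.025,"roll":0},{"gripper":1,"dx":0,"dy":0,"dz":0,"roll":0},{"gripper":1,"dx":0,"dy":0,"dz":0,"roll":0}])

```text
clock: 64.85
position: [499.3, -323.1, 55.7]
eef_rot: [[-0.069, 0.998, 0.0], [0.998, 0.069, 0.0], [0.0, 0.0, -1.0]]
ft_force: [0.7, -0.0, 2.6]
width: 0.1
grip_force: 0.8
```

>>> apply_moves(moves=[{"gripper":1,"dx":0,"dy":0,"dz":-0.025,"roll":0},{"gripper":1,"dx":0,"dy":0,"dz":0,"roll":0},{"gripper":1,"dx":0,"dy":0,"dz":0,"roll":0}])

```text
clock: 65.22
position: [499.0, -322.9, 57.6]
eef_rot: [[-0.069, 0.998, -0.0], [0.998, 0.069, 0.001], [0.001, -0.0, -1.0]]
ft_force: [-0.3, 0.9, 0.4]
width: -0.1
grip_force: 0.4
```

The spring force falls from about 4 N to 0 between 51.5 and 57.5 mm. That is the full 6 mm of travel, so the bar key was fully pressed. I'll retreat and check the scene once more.

>>> apply_moves(moves=[{"gripper":1,"dx":0,"dy":0,"dz":-0.3,"roll":0},{"gripper":1,"dx":0,"dy":0,"dz":-0.6,"roll":0},{"gripper":1,"dx":0,"dy":0,"dz":-0.6,"roll":0},{"gripper":1,"dx":0,"dy":0,"dz":-0.5,"roll":0},{"gripper":1,"dx":0.4,"dy":0,"dz":0,"roll":0},{"gripper":1,"dx":0.5,"dy":0,"dz":0,"roll":0},{"gripper":1,"dx":0.5,"dy":0,"dz":0,"roll":0},{"gripper":1,"dx":0,"dy":0,"dz":0,"roll":0},{"gripper":1,"dx":0,"dy":0,"dz":0,"roll":0}])

```text
clock: 66.35
position: [491.5, -211.7, 217.7]
eef_rot: [[-0.069, 0.998, 0.0], [0.998, 0.069, -0.0], [-0.0, 0.0, -1.0]]
ft_force: [-0.1, 0.6, 0.3]
width: 0.3
grip_force: 0.0
```

Run:
```python
from h import *
B={}
for n in("wrist","scene","side"):
    s=robot.sense();c=cam(n,s);im=robot.camera(n);h=cv2.cvtColor(im,cv2.COLOR_RGB2HSV);m=cv2.inRange(h,(0,140,50),(15,255,255));k,l,st,ce=cv2.connectedComponentsWithStats(m)
    B[n]=[(ce[i],ray(c,ce[i])) for i in range(1,k) if st[i][4]>8]
    for i in range(1,k):
        X=plane(c,ce[i],105);Y=plane(c,ce[i],30)
        if st[i][4]>8 and X[1]<330: print(n,ce[i],st[i][4],X,Y)
for a,r in B["scene"]:
    for b,q in B["side"]:
        x,e=tri(r,q)
        if e[0]<3 and x[1]<200 and 0<x[2]<140: print("tri",x,e[0])
```

```text
wrist [232.    8.1] 654 [443.9 -56.  105. ] [430.9 -31.5  30. ]
wrist [355.7  12.5] 1052 [537.6 -52.4 105. ] [552.2 -26.8  30. ]
wrist [519.   11.6] 1202 [660.9 -43.2 105. ] [712.  -14.9  30. ]
scene [364.  175.7] 10 [600.6 294.1 105. ] [506.7 388.3  30. ]
scene [251.9 187.7] 63 [446.7 -49.9 105. ] [336.2   7.2  30. ]
scene [266.9 200.6] 69 [540.4 -50.3 105. ] [440.    6.7  30. ]
scene [293.4 219. ] 67 [667.9 -38.8 105. ] [581.2  19.5  30. ]
side [314.7 203.2] 52 [660.3 -36.8 105. ] [684.2  52.6  30. ]
side [272.5 208.7] 32 [535.1 -47.6 105. ] [547.5  40.8  30. ]
side [238.8 211.4] 32 [438.8 -48.7 105. ] [442.4  39.6  30. ]
tri [439.1 -45.4 100.8] 1.0660255521659783
tri [535.6 -46.8 102.6] 1.3589448141763287
tri [661.6 -33.8 100.8] 1.3450028504924703
```

```bash
python3 -c "
from workcell import robot
print(robot.sign_off())"
```

```text
the job is handed in; nothing more can be done
None
```

The job is handed in: both fallen bottles stand cap up in the lane beside the standing one, all six key presses were made in order, and the stop key was not pressed. The second bottle slid about 27 mm along the lane after I let go of it, cause unknown, but it still stands.

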